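Pack the parts tins honeycomb-fashion in the round carrier and lock it for transport

TASK

Pull the transport lock of the round carrier fully out to its stop, then stand every parts tin upright in the tub in the honeycomb pattern: the tin with the orange knob on the orange circle in the middle, each black-knobbed tin on a white circle of its own. When all the tins stand on their circles, push the lock fully home to its end stop and let go; leave the tape roll and the hard drive where they are.

Things in the scene. Friction and masses are not known exactly. Their poses are not given: they have to be found in the camera images.
- carrier: Fixed round carrier, a blue tub on a grey base. Origin on the tub's axis at table height; z up, +x from the axis to the sliding lock. Tub: inner diameter 136 mm, outer 146, inner floor 8 mm and rim 47 mm above the table. Printed on the floor, seven circles in honeycomb, 44 mm apart: orange in the middle, six white round it. The lock's track: a flat base 64 mm wide reaching 245 mm from the axis.
- lock (a joint): Transport lock, a fork sliding along the carrier's x: 0 = fully home (locked), 0.112 m = fully out (open); end stops, about 3 N friction, no spring. Two prongs 8 mm wide, 66 to 72 mm above the table at carrier y = +-19 mm, run just over the shoulders of seated tins, in the lanes between rows of knobs. Tips at carrier x = -40 mm when home, +72 mm (outside the tub) when open.
- lock_grip (a point): Centre of the top of the lock's red grip block, 110 mm above the table, at carrier x = 94 mm + lock value, y = 0. The block is 26 mm along the carrier's x, 18 mm across (pinch it across the carrier's y) and 38 mm high, standing on a 56 mm wide crossbar whose top is 72 mm above the table.
- place_0 (a point): Middle place: centre of the orange circle on the tub's floor, 8 mm above the table.
- place_1 (a point): Centre of the white circle at 0 degrees from the carrier's +x, 44 mm from the tub's axis, on the tub's floor 8 mm above the table.
- place_2 (a point): Centre of the white circle at 60 degrees from the carrier's +x, 44 mm from the tub's axis, on the tub's floor 8 mm above the table.
- place_3 (a point): Centre of the white circle at 120 degrees from the carrier's +x, 44 mm from the tub's axis, on the tub's floor 8 mm above the table.
- place_4 (a point): Centre of the white circle at 180 degrees from the carrier's +x, 44 mm from the tub's axis, on the tub's floor 8 mm above the table.
- place_5 (a point): Centre of the white circle at 240 degrees from the carrier's +x, 44 mm from the tub's axis, on the tub's floor 8 mm above the table.
- place_6 (a point): Centre of the white circle at 300 degrees from the carrier's +x, 44 mm from the tub's axis, on the tub's floor 8 mm above the table.
- tin_0_center (a point): The parts tin with the ORANGE knob and lid band, always present. Upright round tin: aluminium body 42 mm in diameter and 55 mm high, on top a straight round knob 16 mm in diameter and 34 mm high; 89 mm high in all, about 140 g, bottom-heavy. This point is on its axis 44.5 mm above its underside (44.5 mm below the knob's top); z is the tin's axis, toward the knob.
- tin_1_center (a point): A parts tin with a BLACK knob and lid band, all six alike; some may be absent. Upright round tin: aluminium body 42 mm in diameter and 55 mm high, on top a straight round knob 16 mm in diameter and 34 mm high; 89 mm high in all, about 140 g, bottom-heavy. This point is on its axis 44.5 mm above its underside (44.5 mm below the knob's top); z is the tin's axis, toward the knob.
- tin_2_center (a point): A parts tin with a BLACK knob and lid band, all six alike; some may be absent. Upright round tin: aluminium body 42 mm in diameter and 55 mm high, on top a straight round knob 16 mm in diameter and 34 mm high; 89 mm high in all, about 140 g, bottom-heavy. This point is on its axis 44.5 mm above its underside (44.5 mm below the knob's top); z is the tin's axis, toward the knob.
- tin_3_center (a point): A parts tin with a BLACK knob and lid band, all six alike; some may be absent. Upright round tin: aluminium body 42 mm in diameter and 55 mm high, on top a straight round knob 16 mm in diameter and 34 mm high; 89 mm high in all, about 140 g, bottom-heavy. This point is on its axis 44.5 mm above its underside (44.5 mm below the knob's top); z is the tin's axis, toward the knob.
- tin_4_center (a point): A parts tin with a BLACK knob and lid band, all six alike; some may be absent. Upright round tin: aluminium body 42 mm in diameter and 55 mm high, on top a straight round knob 16 mm in diameter and 34 mm high; 89 mm high in all, about 140 g, bottom-heavy. This point is on its axis 44.5 mm above its underside (44.5 mm below the knob's top); z is the tin's axis, toward the knob.
- tin_5_center (a point): A parts tin with a BLACK knob and lid band, all six alike; some may be absent. Upright round tin: aluminium body 42 mm in diameter and 55 mm high, on top a straight round knob 16 mm in diameter and 34 mm high; 89 mm high in all, about 140 g, bottom-heavy. This point is on its axis 44.5 mm above its underside (44.5 mm below the knob's top); z is the tin's axis, toward the knob.
- tin_6_center (a point): A parts tin with a BLACK knob and lid band, all six alike; some may be absent. Upright round tin: aluminium body 42 mm in diameter and 55 mm high, on top a straight round knob 16 mm in diameter and 34 mm high; 89 mm high in all, about 140 g, bottom-heavy. This point is on its axis 44.5 mm above its underside (44.5 mm below the knob's top); z is the tin's axis, toward the knob.
- tape_roll: Roll of amber tape lying flat, 77 mm across, 20 mm high, a bystander; origin at the centre of its underside.
- hard_drive: Grey hard drive 70 x 100 x 11 mm lying flat, a bystander; origin at the centre of its underside.
There are look-alikes about, which are no part of the job. What is shaped like the part that bears tin_3_center but yellow is not meant.

How it is judged:
By the outcome, as a careful person would: the job done as asked, in the order asked, and still so for the second after the job is handed in, with the robot touching nothing.
Of tin_1, tin_2, tin_3, tin_4, tin_5, tin_6 only 4 to 6 are there at a start; the rules pass over those that are not, and their reading is None.
At some moment in a run one of tin_0, tin_1, tin_2, tin_3, tin_4, tin_5, tin_6 may be knocked a few centimetres aside while the robot is not near it.
It also fails if it takes over 208 s, if anything falls off the work surface, if the arm or the gripper's body presses on something with over 40 N, if the wrist force passes 120 N, or if a joint passes its speed limit or range.

ROBOT

A 7-joint arm with a two-finger parallel gripper is mounted at the origin on a cart in front of the work surface, level with it; the furniture and walls round the work are solid. World frame = base frame: x ahead of the robot, y to its left, z up, the work surface at z = 0. Lengths are in m, angles in rad, forces in N, time in s.
With the tool pointing down it reaches from about 0.375 to 0.925 m from the base axis. Payload 3.1 kg.
Tool frame: the origin (TCP) lies on the centre line of the jaws, within the pads' length; the fingertips stand 25 mm ahead of it and the grasp point (between the pads) lies 6 mm ahead of it; z points along the fingers, y is the direction in which the jaws open and shut (so a half turn about z gives the same grasp; the last joint's range is limited). The gripper opens to 85 mm and grips with 20 to 120 N. Pads are 22 mm wide; open, the fingers measure 114 mm over their backs; the gripper's body (76 mm by 85 mm) begins 54 mm behind the grasp point. The pads swing forward as they close: fully open they stand 13 mm farther back than shut.
Start: joints at [1.084, 0.383, 0.044, 1.598, -0.018, 1.161, -0.05], TCP at [0.246, -0.601, 0.23] pointing down, gripper open.
Joint ranges: [-2.61, 2.61], [-0.41, 2.15], [-1.48, 1.57], [0, 2.5], [-1.57, 4.71], [0.05, 1.97], [-2.85, 2.85]. Speed limits (rad/s): [2.79, 2.79, 3.14, 3.14, 3.14, 3.14, 3.14].

INTERFACE

Orientations are given as [roll, pitch, yaw] about the fixed x, y, z axes, in that order (R = Rz(yaw) Ry(pitch) Rx(roll)).
In Python, from cell import * gives the robot as it stands. The module is installed in compiled form; this text tells all that it offers.
- The arm moves only by the shell command python3 -m jog 'ROWS' [OPENING] [FORCE]. ROWS is JSON, a list of rows, each an object of numbers: "tx", "ty", "tz": the shift along the tool's x, y, z in m; "wx", "wy", "wz": the turn, a rotation vector about the tool's x, y, z in degrees. In form: [{"tx": .., "ty": .., "tz": .., "wx": .., "wy": .., "wz": ..}, ...]. A call has 1 to 12 rows; each row shifts and turns the commanded pose from where the row before left it, along the tool's axes as they then stand; what a row does not reach is not made up. A row lasts 1/8 s, in which the tool goes at most 62.5 mm and 10.7 degrees, less where a joint would pass 70% of its speed; a pose out of reach is approached as far as the arm can. A call is refused whole if a number of a shift passes 0.0625 or a number of a turn 10.7, either way. A call with a gripper value outside its range is refused whole. OPENING is the gripper's target within -1 to 1 (shut at 1, half-way at 0, fully open at -1), set as the call begins (- or left out, the last holds). The fingers move at their own pace and stop on an object; FORCE is the grip in N (left out, the last holds). Time passes only in rows, so rows that do not move let the fingers close. It gives the time, the measured TCP pose, the force and the opening at its end, in the units of the state.
- read_state(): the state, without advancing time (a new reading comes with each control period).
- camera(name): name is "side" or "top" or "wrist"; returns a dict with "pixels" (480x640x3 uint8, blue, green, red), "range_z" (480x640 float32, m along the optical axis (not along the pixel's ray), 0 where there is no reading), "fx", "fy", "cx", "cy" (pixels), "origin" and "rotation" of the camera in the world. Camera axes: x right, y down, z forward; pixel columns grow to the right and rows downward; lengths in m; the calibration is good to about 2 mm. A picture is of the moment at which its call begins.
- finish_job(): hands the job in, once; it reports no verdict.
The state is a dict: "time": time; "q": joint angles; "joint_vel": joint speeds; "effort": joint torques, N m; "position": TCP position; "eef_rot": TCP orientation; "ft_force": force on the tool from outside, world axes, zero at the start; "moment": the same for the moment, N m; "finger_gap": finger opening in m.
Only numpy, scipy, OpenCV 4.12 (cv2) and the standard library are available. Lean on these libraries where they do the work, as an engineer would, in place of code of your own. Each camera call takes 0.05 s, during which the arm holds its last target. There are 200 camera calls.

## Working session

There is one attempt and no reset: what is moved stays moved. The work goes in short steps, Python scripts to look and compute and a shell command to move; the robot and the scene stay as the last step left them, time stands still between calls to the robot, and variables do not carry over. Pictures are saved under pics/ and viewed, about 12 in all and at most 16, crops included, and the job is handed in when it is done.

```bash
mkdir -p pics; cat > h.py <<'E'
from cell import *
import numpy as np, cv2
def P(c,u,v,z=None):
    """pixel -> world; with z: intersect plane z"""
    R=np.array(c["rotation"]);o=np.array(c["origin"])
    d=R@np.array([(u-c["cx"])/c["fx"],(v-c["cy"])/c["fy"],1.])
    if z is None: return o+d*c["range_z"][int(v),int(u)]
    return o+d*(z-o[2])/d[2]
def cloud(c):
    v,u=np.mgrid[0:480,0:640]; r=c["range_z"]
    p=np.stack([(u-c["cx"])/c["fx"]*r,(v-c["cy"])/c["fy"]*r,r],-1)@np.array(c["rotation"]).T+np.array(c["origin"])
    p[r==0]=np.nan
    return p
E
python3 - <<'E'
from h import *
s=read_state();print({k:np.round(v,3) for k,v in s.items()})
for n in("top","side"):
    c=camera(n);cv2.imwrite(f"pics/{n}0.png",c["pixels"]);print(n,np.round(c["origin"],3),np.round(c["rotation"],3).tolist(),c["fx"])
    np.save(f"{n}0.npy",c,allow_pickle=True)
E
```

```text
{'time': np.float64(0.0), 'q': array([ 1.084,  0.384,  0.044,  1.6  , -0.018,  1.161, -0.05 ]), 'joint_vel': array([-0.001, -0.   , -0.001,  0.001, -0.   , -0.001,  0.   ]), 'effort': array([-0.0000e+00, -4.3346e+01,  1.0240e+00, -2.4952e+01,  1.1000e-02,
        1.1000e-02,  0.0000e+00]), 'position': array([ 0.246, -0.601,  0.229]), 'eef_rot': array([-3.139,  0.   ,  0.389]), 'ft_force': array([-1.659,  0.577,  0.697]), 'moment': array([-0.018, -0.032, -0.019]), 'finger_gap': np.float64(0.086)}
top [0.289 0.275 1.073] [-2.985, -0.003, -1.565] 611.5529214332191
side [0.021 1.119 0.528] [-2.025, -0.008, -2.665] 560.0381049060912
```

View pics/top0.png

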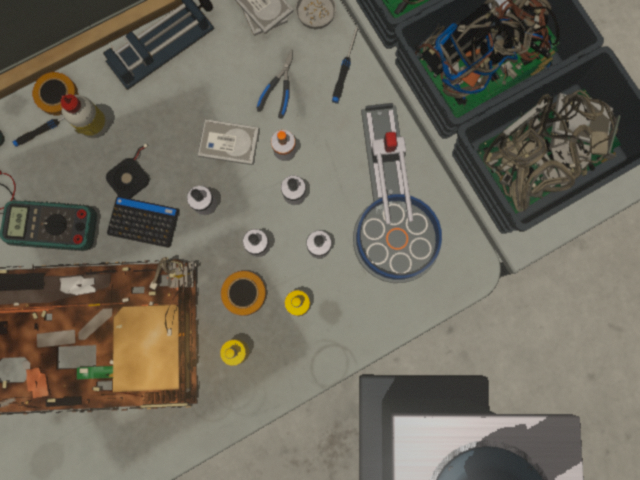

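View pics/side0.png

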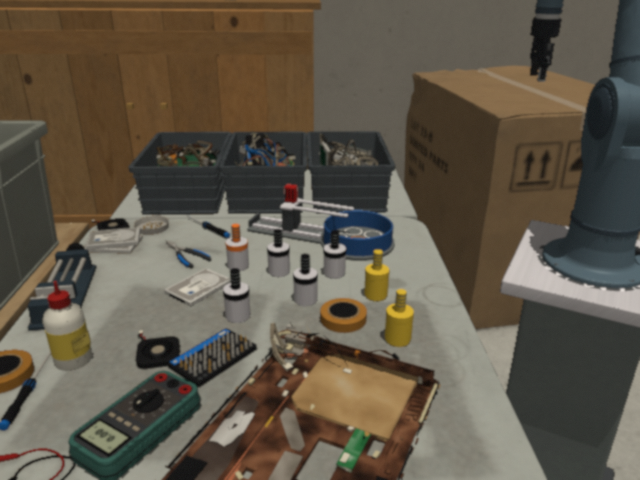

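The top view shows:
- **Wanted tins:** orange at (283,137); black at (293,187), (200,198), (257,241) and (319,242).
- **Look-alikes, not wanted:** yellow tins at (297,301) and (233,351).
- **Carrier:** tub at about (398,237), red lock grip at (391,141). The red bottle cap at (70,103) could be mistaken for the grip.

I'll measure these and check the choice in one crop.

```bash
cat > h.py <<'E'
from cell import *
import numpy as np, cv2
from scipy.spatial.transform import Rotation as Ro
def rot(c): return Ro.from_euler("xyz",c["rotation"]).as_matrix()
def P(c,u,v,z):
    o=np.array(c["origin"]);d=rot(c)@np.array([(u-c["cx"])/c["fx"],(v-c["cy"])/c["fy"],1.])
    return o+d*(z-o[2])/d[2]
def cloud(c):
    v,u=np.mgrid[0:480,0:640]; r=c["range_z"]
    p=np.stack([(u-c["cx"])/c["fx"]*r,(v-c["cy"])/c["fy"]*r,r],-1)@rot(c).T+np.array(c["origin"])
    p[r==0]=np.nan
    return p
def px(c,p):
    q=rot(c).T@(np.array(p)-np.array(c["origin"]));return c["fx"]*q[0]/q[2]+c["cx"],c["fy"]*q[1]/q[2]+c["cy"]
def tops(c,zmin=.078,zmax=.10,box=None):
    """blobs of points at knob-top height -> [(world xy z, n, bgr, pixel)]"""
    p=cloud(c);m=((p[...,2]>zmin)&(p[...,2]<zmax)).astype(np.uint8)
    n,l,st,ce=cv2.connectedComponentsWithStats(m)
    return [(np.round(np.nanmedian(p[l==i],0),4),st[i,4],c["pixels"][l==i].mean(0).round(),ce[i].round()) for i in range(1,n) if 15<st[i,4]<900]
E
python3 - <<'E'
from h import *
c=np.load("top0.npy",allow_pickle=True).item()
for t in tops(c): print(*t)
p=cloud(c)
print("table",np.nanmedian(p[300:330,340:350,2]))
# orange circle and rim
hsv=cv2.cvtColor(c["pixels"],cv2.COLOR_BGR2HSV)
m=cv2.inRange(hsv,(100,100,40),(130,255,255));m[:185]=0;m[:,:345]=0;m[290:]=0
sel=(m>0)&(p[...,2]>.04)&(p[...,2]<.054);P_=p[sel]
A=np.c_[2*P_[:,:2],np.ones(len(P_))];s=np.linalg.lstsq(A,(P_[:,:2]**2).sum(1),rcond=None)[0]
print("tub",s[:2],np.sqrt(s[2]+s[0]**2+s[1]**2),len(P_),P_[:,2].mean())
r=((hsv[...,0]<6)|(hsv[...,0]>174))&(hsv[...,1]>150)&(p[...,2]>.10)&(p[...,2]<.12);r[:,:300]=0
g=p[r];print("grip",g.mean(0),len(g)); print("orange circ est",P(c,398,238,.008))
im=cv2.resize(c["pixels"][90:290,170:450],None,fx=2.8,fy=2.8,interpolation=2);cv2.imwrite("pics/crop1.png",im)
E
```

```text
[0.8167 0.7717 0.0884] 688 [41. 48. 49.] [38. 19.]
[0.8497 0.159  0.0952] 81 [42. 79. 32.] [394.   2.]
[0.8551 0.1279 0.0849] 32 [34. 49. 42.] [411.   2.]
[0.825  0.0852 0.0886] 410 [33. 33. 31.] [437.  17.]
[ 0.8192 -0.0821  0.0892] 821 [43. 51. 62.] [532.  22.]
[ 0.8173 -0.1508  0.0891] 477 [35. 36. 35.] [573.  23.]
[ 0.8295 -0.1049  0.0843] 59 [30. 35. 41.] [546.  17.]
[ 0.8103 -0.1223  0.0878] 74 [24. 27. 27.] [556.  26.]
[0.8079 0.1643 0.0802] 19 [38. 39. 38.] [390.  28.]
[0.7747 0.1144 0.0887] 64 [39. 44. 47.] [422.  43.]
[ 0.7815 -0.0514  0.0949] 153 [43. 51. 56.] [517.  41.]
[0.7937 0.0846 0.0859] 20 [58. 60. 60.] [437.  35.]
[0.7537 0.0183 0.091 ] 96 [41. 51. 65.] [475.  54.]
[0.7566 0.1128 0.0815] 27 [39. 44. 42.] [421.  55.]
[ 0.748  -0.0431  0.0918] 50 [51. 53. 39.] [512.  60.]
[ 0.7415 -0.0054  0.0879] 56 [44. 37. 29.] [491.  64.]
[ 0.7252 -0.0373  0.0924] 98 [67. 83. 87.] [511.  71.]
[0.7076 0.0408 0.0928] 658 [61. 60. 64.] [464.  82.]
[ 0.671  -0.1175  0.0906] 170 [79. 88. 92.] [559. 103.]
[0.6487 0.6877 0.0864] 456 [ 99. 113. 120.] [ 79. 111.]
[ 0.6649 -0.1349  0.0911
[... 340 characters left out ...]
46. 46.] [488. 150.]
[ 0.5472 -0.1915  0.0891] 75 [33. 34. 34.] [606. 175.]
[ 0.5426 -0.0275  0.0802] 59 [53. 60. 64.] [507. 178.]
[0.5302 0.3303 0.0878] 88 [64. 68. 70.] [292. 183.]
[0.5108 0.4894 0.0883] 86 [58. 61. 63.] [195. 194.]
[ 0.4845 -0.0841  0.0897] 47 [39. 41. 40.] [543. 212.]
[0.4372 0.3927 0.0878] 84 [64. 68. 71.] [253. 238.]
[0.4351 0.2865 0.0878] 88 [68. 73. 75.] [318. 240.]
[0.3345 0.3209 0.0884] 86 [ 11. 152. 181.] [296. 302.]
[0.2534 0.4246 0.088 ] 94 [ 31. 146. 172.] [230. 353.]
table -2.6093021808448746e-05
tub [0.44989347 0.14967287] 0.06970287252149308 320 0.04557530198904823
grip [0.59918311 0.16874142 0.10916488] 130
orange circ est [0.45135293 0.14648896 0.008     ]
```

View pics/crop1.png

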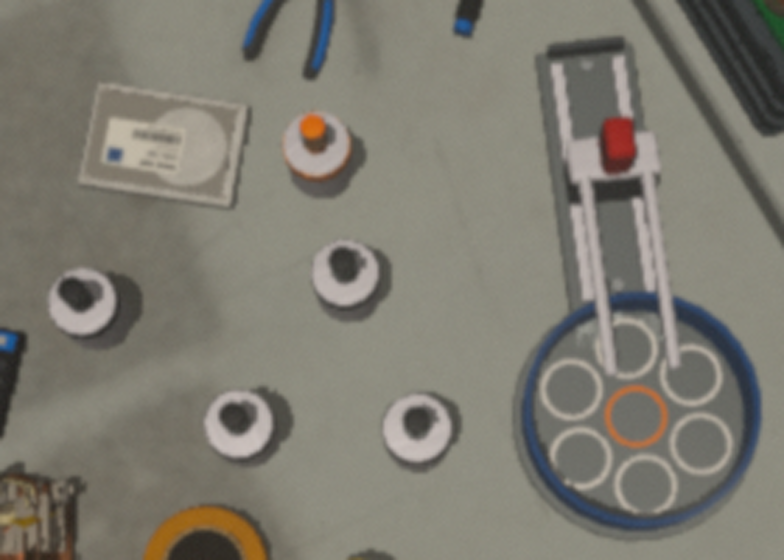

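The crop confirms the choice: one orange-knobbed tin and four black-knobbed ones, all white-bodied. The lock is about half out. First I move over the carrier and look with the wrist camera.

```bash
cat >> h.py <<'E'
def go(x,y,z=None,yaw=None):
    """print remaining turn wz (deg) and then tx,ty,tz (tool axes after the turn, tool down)"""
    s=read_state();p=s["position"];a=s["eef_rot"][2] 
    b=a if yaw is None else np.radians(yaw)
    w=-np.degrees(b-a);w=(w+90)%180-90;b=a-np.radians(w)
    d=np.array([x,y])-p[:2];tx=np.cos(b)*d[0]+np.sin(b)*d[1];ty=np.sin(b)*d[0]-np.cos(b)*d[1]
    print("now",np.round(p,4),np.round(np.degrees(s["eef_rot"]),2),"q7",round(s["q"][6],2),"gap",round(float(s["finger_gap"]),4),"t",s["time"],"\n wz",round(w,2),"tx",round(tx,4),"ty",round(ty,4),"tz",None if z is None else round(p[2]-z,4))
E
python3 -m jog '[{"wz":7.5,"tz":-0.01},{"wz":7.4,"tz":-0.01},{"tx":0.028,"ty":-0.045},{"tx":0.028,"ty":-0.045},{"tx":0.028,"ty":-0.045},{"tx":0.028,"ty":-0.045},{"tx":0.028,"ty":-0.045},{"tx":0.028,"ty":-0.045},{"tx":0.028,"ty":-0.045},{"tx":0.028,"ty":-0.045}]' -0.2
python3 -m jog '[{"tx":0.028,"ty":-0.045},{"tx":0.028,"ty":-0.045},{"tx":0.028,"ty":-0.045},{"tx":0.028,"ty":-0.045},{"tx":0.028,"ty":-0.045},{"tx":0.028,"ty":-0.045},{"tx":0.028,"ty":-0.045},{"tx":0.028,"ty":-0.045},{},{},{}]'
python3 - <<'E'
from h import *
go(.599,.169,.1,7.4)
c=camera("wrist");cv2.imwrite("pics/w1.png",c["pixels"]);np.save("w1.npy",c,allow_pickle=True);print(c["origin"],c["rotation"],c["fx"])
t=np.load("top0.npy",allow_pickle=True).item()
f=lambda u,v,z:P(t,170+u/2.8,90+v/2.8,z)
print(f(635.5,416,.008),f(627,348,.008),f(645,485,.008),f(691,376,.008),f(580,458,.008),f(571,389,.008),f(701,443,.008))
E
```

```text
now [ 0.2461 -0.6007  0.2289] [-1.7986e+02  1.0000e-02  2.2280e+01] q7 -0.05 gap 0.0856 t 0.1 
 wz 14.88 tx 0.4491 ty -0.7178 tz 0.1289
[ 0.32310959 -0.56976407  0.37254253] [ 2.81600606e+00  2.14946022e-03 -1.18167236e+00] 414.4007426478703
[0.45032261 0.14832769 0.008     ] [0.49385038 0.15318407 0.008     ] [0.40671081 0.14291405 0.008     ] [0.47610657 0.11293672 0.008     ] [0.42347022 0.1834599  0.008     ] [0.46729371 0.1888285  0.008     ] [0.43343541 0.10738937 0.008     ]invalid input
invalid input
```

View pics/w1.png

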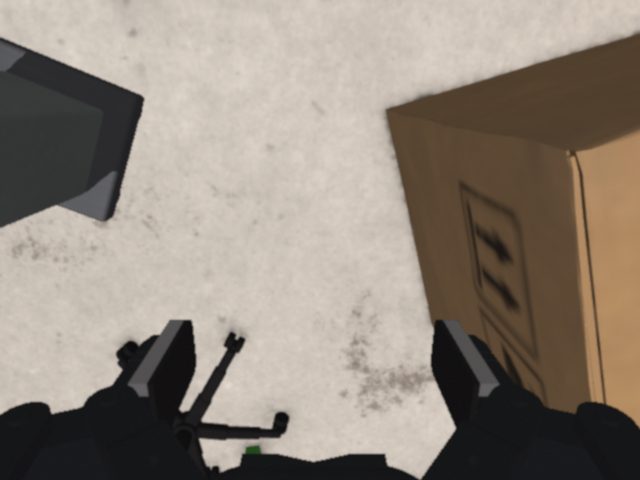

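Nothing moved: the rows were refused, probably because all six keys are required. I'll retry in full form.

```bash

python3 -m jog '[{"tx":0,"ty":0,"tz":-0.01,"wx":0,"wy":0,"wz":7.5},{"tx":0,"ty":0,"tz":-0.01,"wx":0,"wy":0,"wz":7.5},{"tx":0.028,"ty":-0.045,"tz":0,"wx":0,"wy":0,"wz":0},{"tx":0.028,"ty":-0.045,"tz":0,"wx":0,"wy":0,"wz":0},{"tx":0.028,"ty":-0.045,"tz":0,"wx":0,"wy":0,"wz":0},{"tx":0.028,"ty":-0.045,"tz":0,"wx":0,"wy":0,"wz":0},{"tx":0.028,"ty":-0.045,"tz":0,"wx":0,"wy":0,"wz":0},{"tx":0.028,"ty":-0.045,"tz":0,"wx":0,"wy":0,"wz":0},{"tx":0.028,"ty":-0.045,"tz":0,"wx":0,"wy":0,"wz":0},{"tx":0.028,"ty":-0.045,"tz":0,"wx":0,"wy":0,"wz":0}]' -0.2 &&
python3 - <<'E'
from h import *
go(.45,.148,.2,7)
E
```

```text
time: 1.4
position: [0.4232, -0.2143, 0.2501]
eef_rot: [3.141, 0.0, 0.127]
ft_force: [0.4, 0.0, -0.6]
finger_gap: 0.051
now [ 0.4232 -0.2143  0.2501] [179.99   0.     7.27] q7 -1.07 gap 0.051 t 1.4 
 wz 0.27 tx 0.0707 ty -0.3563 tz 0.0501
```

```bash

python3 -m jog '[{"tx":0.022,"ty":-0.051,"tz":0,"wx":0,"wy":0,"wz":0},{"tx":0.022,"ty":-0.051,"tz":0,"wx":0,"wy":0,"wz":0},{"tx":0.022,"ty":-0.051,"tz":0,"wx":0,"wy":0,"wz":0},{"tx":0.022,"ty":-0.051,"tz":0,"wx":0,"wy":0,"wz":0},{"tx":0.022,"ty":-0.051,"tz":0,"wx":0,"wy":0,"wz":0},{"tx":0.022,"ty":-0.051,"tz":0,"wx":0,"wy":0,"wz":0},{"tx":0.022,"ty":-0.051,"tz":0,"wx":0,"wy":0,"wz":0},{"tx":0,"ty":0,"tz":0,"wx":0,"wy":0,"wz":0.2},{"tx":0,"ty":0,"tz":0,"wx":0,"wy":0,"wz":0},{"tx":0,"ty":0,"tz":0,"wx":0,"wy":0,"wz":0}]' &&
python3 - <<'E'
from h import *
go(.599,.168,.1,7)
c=camera("wrist");cv2.imwrite("pics/w2.png",c["pixels"]);np.save("w2.npy",c,allow_pickle=True)
E
```

```text
time: 2.65
position: [0.5305, 0.1554, 0.2498]
eef_rot: [3.14, 0.001, 0.121]
ft_force: [0.3, -0.5, -0.6]
finger_gap: 0.0514
now [0.5305 0.1554 0.2498] [1.7993e+02 5.0000e-02 6.9100e+00] q7 -1.92 gap 0.0514 t 2.65 
 wz -0.09 tx 0.0695 ty -0.0042 tz 0.1498
```

View pics/w2.png

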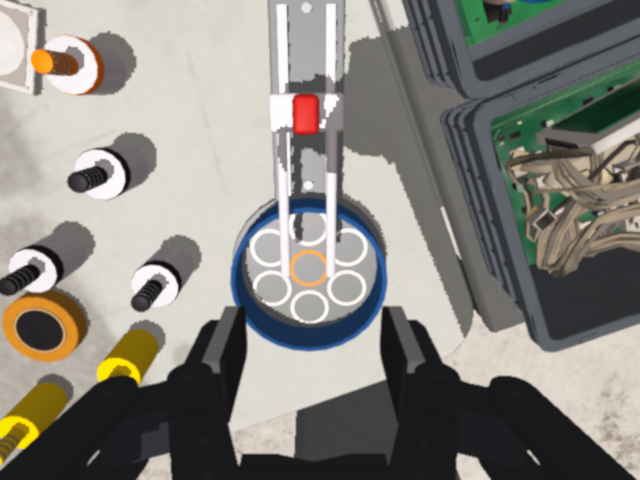

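The wrist view shows the orange circle at (309,268), white circles at (308,229) and (310,306), and the red grip top at about (306,110). I'll turn these into positions.

```bash
python3 - <<'E'
from h import *
c=np.load("w2.npy",allow_pickle=True).item();p=cloud(c);hsv=cv2.cvtColor(c["pixels"],cv2.COLOR_BGR2HSV)
m=cv2.inRange(hsv,(8,120,100),(20,255,255));m[:240]=0;m[300:]=0;m[:,:280]=0;m[:,335:]=0
cs=cv2.findContours(m,cv2.RETR_EXTERNAL,cv2.CHAIN_APPROX_NONE)[0];e=cv2.fitEllipse(np.vstack(cs));print(e)
o=P(c,*e[0],.008);print("orange",o)
r=((hsv[...,0]<6)|(hsv[...,0]>174))&(hsv[...,1]>150)&(p[...,2]>.104)&(p[...,2]<.116)
g=p[r];print("grip",g.mean(0),(g.min(0)+g.max(0))/2,len(g))
# white circles
w=cv2.inRange(hsv,(0,0,190),(180,40,255))
pf=p[(w>0)&(p[...,2]<.014)&(np.hypot(p[...,0]-o[0],p[...,1]-o[1])<.063)]
from scipy.optimize import minimize
def cost(q):
    a=q[2]+np.radians(60)*np.arange(6);C=q[:2]+.044*np.c_[np.cos(a),np.sin(a)]
    d=np.linalg.norm(pf[:,None,:2]-C,axis=2).min(1);return np.minimum((d-q[3])**2,9e-6).sum()
best=minimize(cost,[o[0],o[1],np.radians(7),.016],method="Nelder-Mead",options=dict(xatol=1e-6,fatol=1e-12));print(best.x,np.degrees(best.x[2]),len(pf))
G=(g.min(0)+g.max(0))/2;print("yaw grip",np.degrees(np.arctan2(*(G[:2]-best.x[:2])[::-1])),np.linalg.norm(G[:2]-best.x[:2])-.094)
for t in tops(c): 
    if t[0][1]>.2: print(*t)
E
```

```text
((308.64019775390625, 267.7626953125), (33.651695251464844, 35.54304122924805), 91.61592864990234)
orange [0.452927   0.15000017 0.008     ]
grip [0.60317087 0.16886964 0.1095064 ] [0.60280396 0.16901856 0.10878234] 985
[0.45277923 0.14999248 0.12833997 0.01788015] 7.353338572323522 2759
yaw grip 7.227646238610486 0.0572263583014741
[0.6149 0.3476 0.0883] 670 [ 44. 131. 203.] [47. 62.]
[0.5345 0.3292 0.0882] 518 [65. 64. 67.] [ 81. 181.]
[0.4418 0.3906 0.0877] 434 [49. 49. 51.] [ 11. 285.]
[0.4403 0.2852 0.0882] 398 [67. 66. 69.] [142. 301.]
[0.2588 0.4196 0.0832] 150 [ 46. 106. 124.] [  4. 454.]
```

```bash

python3 -m jog '[{"tx":0.036,"ty":-0.002,"tz":0.02,"wx":0,"wy":0,"wz":-0.4},{"tx":0.037,"ty":-0.002,"tz":0.028,"wx":0,"wy":0,"wz":0},{"tx":0,"ty":0,"tz":0.04,"wx":0,"wy":0,"wz":0},{"tx":0,"ty":0,"tz":0.04,"wx":0,"wy":0,"wz":0},{"tx":0,"ty":0,"tz":0.02,"wx":0,"wy":0,"wz":0},{"tx":0,"ty":0,"tz":0,"wx":0,"wy":0,"wz":0},{"tx":0,"ty":0,"tz":0,"wx":0,"wy":0,"wz":0}]' &&
python3 -m jog '[{"tx":0,"ty":0,"tz":0,"wx":0,"wy":0,"wz":0},{"tx":0,"ty":0,"tz":0,"wx":0,"wy":0,"wz":0},{"tx":0,"ty":0,"tz":0,"wx":0,"wy":0,"wz":0},{"tx":0,"ty":0,"tz":0,"wx":0,"wy":0,"wz":0},{"tx":0,"ty":0,"tz":0,"wx":0,"wy":0,"wz":0},{"tx":0,"ty":0,"tz":0,"wx":0,"wy":0,"wz":0}]' 1 40 &&
python3 - <<'E'
from h import *
s=read_state();print(s["ft_force"],s["moment"]);go(.603,.169,.102,7.3)
E
```

```text
time: 3.58
position: [0.6039, 0.1711, 0.1041]
eef_rot: [-3.141, -0.003, 0.13]
ft_force: [-0.2, 0.4, 0.3]
finger_gap: 0.0511
time: 4.32
position: [0.604, 0.1695, 0.1042]
eef_rot: [3.139, -0.003, 0.129]
ft_force: [-1.2, -1.8, 6.8]
finger_gap: 0.0167
[-1.18147169 -1.83322783  6.75796105] [-0.70956485  0.18398366 -0.00515428]
now [0.604  0.1695 0.1042] [ 1.7988e+02 -1.5000e-01  7.4100e+00] q7 -2.0 gap 0.0167 t 4.325 
 wz 0.11 tx -0.0011 ty 0.0003 tz 0.0022
```

```bash

python3 -m jog '[{"tx":0.006,"ty":0,"tz":-0.001,"wx":0,"wy":0,"wz":0},{"tx":0.01,"ty":0,"tz":0,"wx":0,"wy":0,"wz":0},{"tx":0.01,"ty":0,"tz":0,"wx":0,"wy":0,"wz":0},{"tx":0.01,"ty":0,"tz":0,"wx":0,"wy":0,"wz":0},{"tx":0.01,"ty":0,"tz":0,"wx":0,"wy":0,"wz":0},{"tx":0.003,"ty":0,"tz":0,"wx":0,"wy":0,"wz":0},{"tx":0,"ty":0,"tz":0,"wx":0,"wy":0,"wz":0},{"tx":0,"ty":0,"tz":0,"wx":0,"wy":0,"wz":0}]' 
python3 -m jog '[{"tx":0.003,"ty":0,"tz":0,"wx":0,"wy":0,"wz":0},{"tx":0.003,"ty":0,"tz":0,"wx":0,"wy":0,"wz":0},{"tx":0,"ty":0,"tz":0,"wx":0,"wy":0,"wz":0},{"tx":0,"ty":0,"tz":0,"wx":0,"wy":0,"wz":0}]' 
python3 -m jog '[{"tx":0.003,"ty":0,"tz":0,"wx":0,"wy":0,"wz":0},{"tx":0.003,"ty":0,"tz":0,"wx":0,"wy":0,"wz":0},{"tx":0,"ty":0,"tz":0,"wx":0,"wy":0,"wz":0},{"tx":0,"ty":0,"tz":0,"wx":0,"wy":0,"wz":0}]' 
```

```text
time: 5.32
position: [0.6525, 0.1757, 0.1043]
eef_rot: [3.14, -0.002, 0.129]
ft_force: [-0.4, -4.7, 5.0]
finger_gap: 0.0162
time: 5.82
position: [0.658, 0.1763, 0.1042]
eef_rot: [3.139, -0.001, 0.129]
ft_force: [-1.1, -4.4, 7.0]
finger_gap: 0.0158
time: 6.32
position: [0.6581, 0.1764, 0.1041]
eef_rot: [3.137, 0.012, 0.13]
ft_force: [-11.8, -6.5, 15.7]
finger_gap: 0.0161
```

The stop is reached: force is -12 N, and the grip at x .658 agrees with the estimate. I'll release, rise and go over the orange tin.

```bash
cat >> h.py <<'E'
def look(n,near=None,zmin=.085):
    c=camera("wrist");cv2.imwrite(f"pics/{n}.png",c["pixels"]);np.save(f"{n}.npy",c,allow_pickle=True)
    for t in tops(c,zmin,.094):
        u,v=t[3];hsvv=t[2]
        if near is None or np.hypot(*(t[0][:2]-near))<.12: print("top",t[0],t[1],t[2],t[3])
    return c
E
python3 -m jog '[{"tx":0,"ty":0,"tz":0,"wx":0,"wy":0,"wz":0},{"tx":0,"ty":0,"tz":0,"wx":0,"wy":0,"wz":0},{"tx":0,"ty":0,"tz":0,"wx":0,"wy":0,"wz":0},{"tx":0,"ty":0,"tz":-0.03,"wx":0,"wy":0,"wz":0},{"tx":0,"ty":0,"tz":-0.06,"wx":0,"wy":0,"wz":0},{"tx":0,"ty":0,"tz":-0.055,"wx":0,"wy":0,"wz":0},{"tx":-0.006,"ty":-0.044,"tz":0,"wx":0,"wy":0,"wz":0},{"tx":-0.006,"ty":-0.044,"tz":0,"wx":0,"wy":0,"wz":0},{"tx":-0.006,"ty":-0.044,"tz":0,"wx":0,"wy":0,"wz":0},{"tx":-0.006,"ty":-0.044,"tz":0,"wx":0,"wy":0,"wz":0},{"tx":0,"ty":0,"tz":0,"wx":0,"wy":0,"wz":0},{"tx":0,"ty":0,"tz":0,"wx":0,"wy":0,"wz":0}]' -0.3
python3 - <<'E'
from h import *
c=look("w3",[.615,.348]);go(.614,.348,.086,7.4)
E
```

```text
time: 7.82
position: [0.6163, 0.3503, 0.2478]
eef_rot: [3.141, 0.0, 0.131]
ft_force: [-0.1, 0.2, 0.0]
finger_gap: 0.0556
top [0.6157 0.3507 0.0887] 354 [ 69. 164. 241.] [312. 216.]
top [0.5349 0.3319 0.0885] 289 [67. 67. 70.] [322. 313.]
now [0.6171 0.3488 0.2478] [ 1.7993e+02 -1.0000e-02  7.3900e+00] q7 -2.2 gap 0.0552 t 7.875 
 wz -0.01 tx -0.0032 ty 0.0004 tz 0.1618
```

View pics/w3.png

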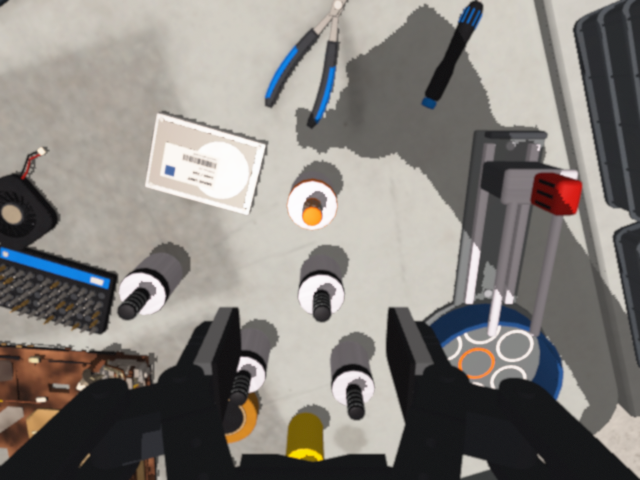

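```bash

python3 -m jog '[{"tx":-0.001,"ty":-0.001,"tz":0.06,"wx":0,"wy":0,"wz":0},{"tx":0,"ty":0,"tz":0.06,"wx":0,"wy":0,"wz":0},{"tx":0,"ty":0,"tz":0.04,"wx":0,"wy":0,"wz":0},{"tx":0,"ty":0,"tz":0,"wx":0,"wy":0,"wz":0},{"tx":0,"ty":0,"tz":0,"wx":0,"wy":0,"wz":0}]' &&
python3 -m jog '[{"tx":0,"ty":0,"tz":0,"wx":0,"wy":0,"wz":0},{"tx":0,"ty":0,"tz":0,"wx":0,"wy":0,"wz":0},{"tx":0,"ty":0,"tz":0,"wx":0,"wy":0,"wz":0},{"tx":0,"ty":0,"tz":0,"wx":0,"wy":0,"wz":0},{"tx":0,"ty":0,"tz":0,"wx":0,"wy":0,"wz":0},{"tx":0,"ty":0,"tz":0,"wx":0,"wy":0,"wz":0}]' 1 50 &&
python3 - <<'E'
from h import *
print(np.mean([read_state()["position"] for _ in range(9)],0));go(.45278,.15,.096+.11,7.36)
E
python3 -m jog '[{"tx":0,"ty":0,"tz":-0.02,"wx":0,"wy":0,"wz":0},{"tx":0,"ty":0,"tz":-0.05,"wx":0,"wy":0,"wz":0},{"tx":0,"ty":0,"tz":-0.05,"wx":0,"wy":0,"wz":0},{"tx":0,"ty":0,"tz":0,"wx":0,"wy":0,"wz":0},{"tx":0,"ty":0,"tz":0,"wx":0,"wy":0,"wz":0}]'
python3 - <<'E'
from h import *
look("w4");go(.45278,.15,.096+.11,7.36)
E
```

```text
time: 8.5
position: [0.6171, 0.3507, 0.0902]
eef_rot: [-3.141, -0.003, 0.128]
ft_force: [0.2, 0.8, 1.1]
finger_gap: 0.0554
time: 9.25
position: [0.6151, 0.3511, 0.0882]
eef_rot: [3.142, 0.0, 0.131]
ft_force: [-0.5, 0.3, 0.7]
finger_gap: 0.0002
[0.61505148 0.35106413 0.08819871]
now [0.6151 0.3511 0.0882] [180.     0.     7.48] q7 -2.26 gap 0.0002 t 9.25 
 wz 0.12 tx -0.1867 ty 0.1786 tz -0.1178
time: 9.88
position: [0.6152, 0.3512, 0.2095]
eef_rot: [-3.141, -0.001, 0.131]
ft_force: [0.2, -0.7, -0.5]
finger_gap: 0.0003
top [0.6592 0.1845 0.0896] 370 [16. 17. 68.] [577. 200.]
top [0.6161 0.3508 0.0887] 447 [ 65. 162. 239.] [314. 230.]
top [0.5158 0.4902 0.0885] 379 [56. 56. 58.] [107. 336.]
now [0.6147 0.3505 0.2079] [1.7996e+02 5.0000e-02 7.4800e+00] q7 -2.22 gap -0.0004 t 9.925 
 wz 0.12 tx -0.1862 ty 0.1781 tz 0.0019
```

View pics/w4.png

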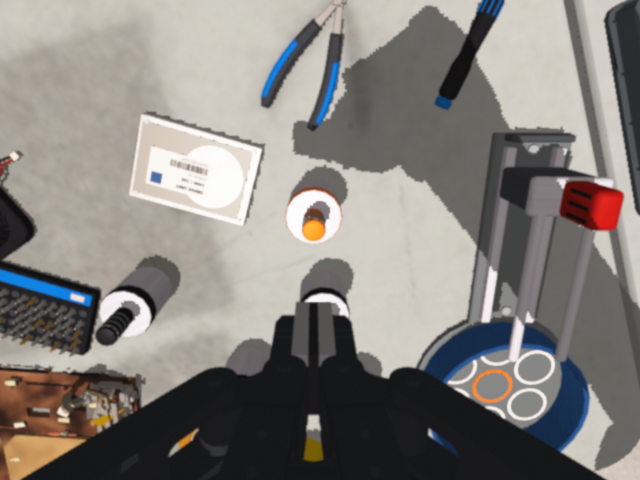

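The fingers shut on nothing: the gap is 0, and the tin stands unmoved at (314,230). The closed fingertips show at about (314,320). I'll check where the fingers really are in the depth image relative to the TCP.

```bash
python3 - <<'E'
from h import *
s=read_state();R=Ro.from_euler("xyz",s["eef_rot"]).as_matrix();T=np.array(s["position"])
c=np.load("w4.npy",allow_pickle=True).item();p=cloud(c)
for z in(0,.006,.025): print(z,px(c,T+R@[0,0,z]))
for v in (316,320,325,335,350,370,400,430): print(v,[np.round(R.T@(p[v,u]-T),3).tolist() for u in (300,328)])
print(s["q"])
for v,u in((230,314),(215,330),(200,330),(345,325)): print((u,v),p[v,u].round(3))
cv2.imwrite("pics/c4.png",cv2.resize(c["pixels"][180:420,210:430],None,fx=2.4,fy=2.4))
E
```

```text
0 (np.float64(314.209288535476), np.float64(321.91687501691206))
0.006 (np.float64(314.1870699470428), np.float64(314.5069336867651))
0.025 (np.float64(314.1255771165148), np.float64(293.99895822258713))
316 [[0.012, -0.005, -0.017], [0.012, 0.005, -0.017]]
320 [[0.012, -0.005, -0.019], [0.012, 0.005, -0.02]]
325 [[0.013, -0.005, -0.024], [0.013, 0.005, -0.024]]
335 [[0.012, -0.005, -0.03], [0.013, 0.004, -0.031]]
350 [[0.012, -0.004, -0.037], [0.012, 0.004, -0.038]]
370 [[0.014, -0.004, -0.05], [0.013, 0.004, -0.048]]
400 [[0.013, -0.004, -0.061], [0.014, 0.003, -0.062]]
430 [[-0.005, -0.004, -0.052], [-0.004, 0.004, -0.053]]
[-0.20511009  0.56999952 -0.53649051  1.43749296  0.29872022  1.21672474
 -2.21628369]
(314, 230) [0.616 0.35  0.088]
(330, 215) [0.619 0.339 0.055]
(330, 200) [0.63  0.34  0.055]
(325, 345) [0.627 0.349 0.243]
```

```bash
python3 - <<'E'
from h import *
s=read_state();R=Ro.from_euler("xyz",s["eef_rot"]).as_matrix();T=np.array(s["position"])
c=np.load("w4.npy",allow_pickle=True).item();p=cloud(c)
for v in range(290,318,3): print(v,[np.round(R.T@(p[v,u]-T),3).tolist() for u in (306,314,322)],c["pixels"][v,[306,314,322]].mean(1))
print(c["origin"],np.round(R.T@(np.array(c["origin"])-T),4),np.degrees(Ro.from_matrix(R.T@rot(c)).as_euler("xyz")))
E
```

```text
290 [[-0.068, -0.007, 0.172], [-0.063, 0.0, 0.162], [-0.062, 0.007, 0.158]] [100.33333333  21.66666667  14.        ]
293 [[-0.068, -0.006, 0.167], [-0.064, 0.0, 0.158], [-0.062, 0.007, 0.154]] [ 68.33333333  32.66666667 165.66666667]
296 [[-0.067, -0.006, 0.159], [-0.064, 0.0, 0.152], [-0.064, 0.007, 0.153]] [ 13.66666667 240.33333333 249.        ]
299 [[-0.068, -0.006, 0.156], [-0.067, 0.0, 0.153], [-0.067, 0.007, 0.153]] [138.66666667 249.33333333 248.33333333]
302 [[0.011, -0.003, -0.005], [0.012, -0.0, -0.006], [0.012, 0.003, -0.006]] [140.66666667 124.66666667 146.        ]
305 [[0.012, -0.003, -0.008], [0.011, -0.0, -0.008], [0.012, 0.003, -0.009]] [82.66666667 19.33333333 83.66666667]
308 [[0.012, -0.003, -0.011], [0.012, -0.0, -0.011], [0.012, 0.003, -0.012]] [82.66666667 19.66666667 83.33333333]
311 [[0.012, -0.003, -0.014], [0.013, -0.0, -0.015], [0.012, 0.003, -0.013]] [82.33333333 19.33333333 83.        ]
314 [[0.012, -0.003, -0.015], [0.012, -0.0, -0.015], [0.012, 0.003, -0.016]] [82.66666667 20.33333333 83.66666667]
317 [[0.012, -0.003, -0.017], [0.012, -0.0, -0.018], [0.011, 0.003, -0.016]] [83. 20. 83.]
[0.6973906  0.36180453 0.35328286] [ 0.0834 -0.0003 -0.1455] [-1.85086074e+01 -6.11127528e-02  8.99789987e+01]
```

View pics/c4.png

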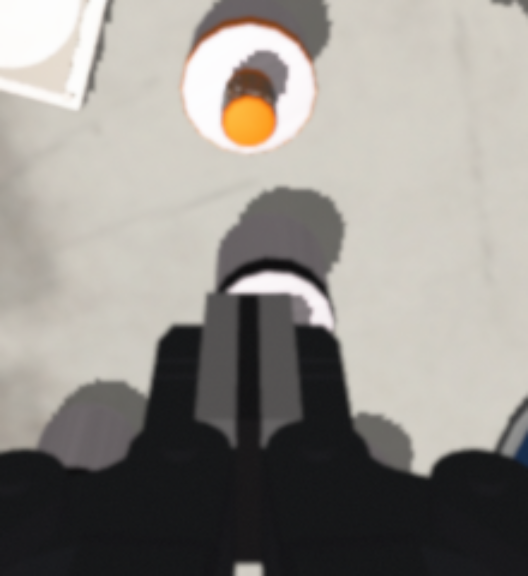

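The image and depth show the shut fingertips about 6 mm behind the TCP, not 25 mm ahead, so my grasp closed above the knob. With the fingers at a 55 mm gap they straddle the 42 mm body safely, so I'll go 30 mm lower.

```bash

python3 -m jog '[{"tx":0.001,"ty":0,"tz":0,"wx":0,"wy":0,"wz":0},{"tx":0,"ty":0,"tz":0,"wx":0,"wy":0,"wz":0},{"tx":0,"ty":0,"tz":0,"wx":0,"wy":0,"wz":0},{"tx":0,"ty":0,"tz":0.06,"wx":0,"wy":0,"wz":0},{"tx":0,"ty":0,"tz":0.06,"wx":0,"wy":0,"wz":0},{"tx":0,"ty":0,"tz":0.025,"wx":0,"wy":0,"wz":0},{"tx":0,"ty":0,"tz":0.005,"wx":0,"wy":0,"wz":0},{"tx":0,"ty":0,"tz":0,"wx":0,"wy":0,"wz":0},{"tx":0,"ty":0,"tz":0,"wx":0,"wy":0,"wz":0}]' -0.3 &&
python3 -m jog '[{"tx":0,"ty":0,"tz":0,"wx":0,"wy":0,"wz":0},{"tx":0,"ty":0,"tz":0,"wx":0,"wy":0,"wz":0},{"tx":0,"ty":0,"tz":0,"wx":0,"wy":0,"wz":0},{"tx":0,"ty":0,"tz":0,"wx":0,"wy":0,"wz":0},{"tx":0,"ty":0,"tz":0,"wx":0,"wy":0,"wz":0},{"tx":0,"ty":0,"tz":0,"wx":0,"wy":0,"wz":0}]' 1 50 &&
python3 - <<'E'
from h import *
c=look("w5",zmin=.08);go(.45278,.15,.096+.11,7.36)
E
```

```text
time: 11.05
position: [0.618, 0.3527, 0.0615]
eef_rot: [-3.139, -0.005, 0.13]
ft_force: [-0.5, -0.3, -0.2]
finger_gap: 0.0556
time: 11.8
position: [0.6167, 0.3515, 0.0592]
eef_rot: [-3.141, -0.001, 0.13]
ft_force: [-0.0, -0.1, 5.6]
finger_gap: 0.0145
now [0.6168 0.3515 0.0593] [-1.7997e+02 -9.0000e-02  7.4700e+00] q7 -2.27 gap 0.0141 t 11.85 
 wz 0.11 tx -0.1885 ty 0.1789 tz -0.1467
```

Gripped: gap 14.5 mm on the 16 mm knob. I'll lift and carry it to above the middle place.

```bash

python3 -m jog '[{"tx":0,"ty":0,"tz":-0.02,"wx":0,"wy":0,"wz":0},{"tx":0,"ty":0,"tz":-0.05,"wx":0,"wy":0,"wz":0},{"tx":0,"ty":0,"tz":-0.05,"wx":0,"wy":0,"wz":0},{"tx":-0.0377,"ty":0.0358,"tz":0,"wx":0,"wy":0,"wz":0},{"tx":-0.0377,"ty":0.0358,"tz":0,"wx":0,"wy":0,"wz":0},{"tx":-0.0377,"ty":0.0358,"tz":0,"wx":0,"wy":0,"wz":0},{"tx":-0.0377,"ty":0.0358,"tz":0,"wx":0,"wy":0,"wz":0},{"tx":-0.0377,"ty":0.0358,"tz":0,"wx":0,"wy":0,"wz":0},{"tx":0,"ty":0,"tz":0,"wx":0,"wy":0,"wz":0},{"tx":0,"ty":0,"tz":0,"wx":0,"wy":0,"wz":0},{"tx":0,"ty":0,"tz":0,"wx":0,"wy":0,"wz":0}]' &&
python3 - <<'E'
from h import *
c=look("w6",zmin=.08);go(.45278,.15,.068,7.36)
s=read_state();T=np.array(s["position"]);p=cloud(c)
m=(abs(p[...,2]-(T[2]-.004))<.004)&(np.hypot(p[...,0]-T[0],p[...,1]-T[1])<.03)
q=p[m];print(len(q),q[:,2].mean())
R=Ro.from_euler("xyz",s["eef_rot"]).as_matrix();l=(q-T)@R
print("local x max",np.percentile(l[:,0],99),"y",np.percentile(l[:,1],[1,99]))
E
```

```text
time: 13.22
position: [0.4534, 0.1507, 0.1789]
eef_rot: [-3.14, -0.002, 0.132]
ft_force: [0.9, 0.2, -1.8]
finger_gap: 0.0141
top [0.59   0.0058 0.0859] 297 [54. 62. 69.] [628.  31.]
top [0.5329 0.3249 0.0854] 371 [49. 48. 49.] [ 6. 62.]
top [ 0.5416 -0.0221  0.0807] 98 [ 87.  93. 101.] [636. 134.]
top [0.4393 0.2851 0.0884] 704 [64. 63. 66.] [ 87. 239.]
top [0.3399 0.32   0.0882] 591 [ 28. 176. 194.] [ 41. 372.]
now [0.4533 0.1507 0.1787] [-1.7993e+02 -7.0000e-02  7.5800e+00] q7 -1.93 gap 0.0145 t 13.275 
 wz 0.22 tx -0.0006 ty 0.0006 tz 0.1107
3051 0.17443343060064057
local x max 0.01930264046059135 y [-0.01893313  0.01973841]
```

View pics/w6.png

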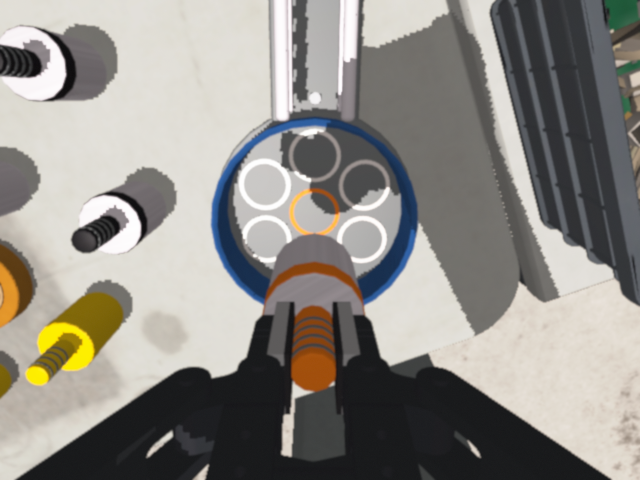

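The tin hangs straight and centred in the jaws. I'll re-estimate the carrier from this closer view before lowering.

```bash
cat >> h.py <<'E'
from scipy.optimize import minimize
def carrier(c,o=(.4528,.15)):
    p=cloud(c);hsv=cv2.cvtColor(c["pixels"],cv2.COLOR_BGR2HSV)
    v,u=np.where(cv2.inRange(hsv,(0,0,190),(180,45,255))>0);pf=np.array([P(c,a,b,.008) for a,b in zip(u,v)])
    zz=p[v,u,2];pf=pf[(zz<.014)&(np.hypot(*(pf[:,:2]-o).T)<.063)]
    def cost(q):
        a=q[2]+np.radians(60)*np.arange(6);C=q[:2]+.044*np.c_[np.cos(a),np.sin(a)]
        d=np.linalg.norm(pf[:,None,:2]-C,axis=2).min(1);return np.minimum((d-q[3])**2,9e-6).sum()
    b=minimize(cost,[*o,.128,.0175],method="Nelder-Mead",options=dict(xatol=1e-6,fatol=1e-12,maxiter=2000)).x
    print("carrier",b.round(4),"deg",np.degrees(b[2]).round(2),len(pf));return b
E
python3 - <<'E'
from h import *
for n in("w2","w6"): carrier(np.load(n+".npy",allow_pickle=True).item())
E
```

```text
carrier [0.4526 0.15   0.1292 0.0179] deg 7.4 2775
carrier [0.4526 0.1499 0.1273 0.0181] deg 7.3 7252
```

```bash

python3 -m jog '[{"tx":-0.0009,"ty":0.0005,"tz":0.04,"wx":0,"wy":0,"wz":0.2},{"tx":0,"ty":0,"tz":0.04,"wx":0,"wy":0,"wz":0},{"tx":0,"ty":0,"tz":0.02,"wx":0,"wy":0,"wz":0},{"tx":0,"ty":0,"tz":0.007,"wx":0,"wy":0,"wz":0},{"tx":0,"ty":0,"tz":0.003,"wx":0,"wy":0,"wz":0},{"tx":0,"ty":0,"tz":0.001,"wx":0,"wy":0,"wz":0},{"tx":0,"ty":0,"tz":0,"wx":0,"wy":0,"wz":0},{"tx":0,"ty":0,"tz":0,"wx":0,"wy":0,"wz":0}]' &&
python3 -m jog '[{"tx":0,"ty":0,"tz":0,"wx":0,"wy":0,"wz":0},{"tx":0,"ty":0,"tz":0,"wx":0,"wy":0,"wz":0},{"tx":0,"ty":0,"tz":0,"wx":0,"wy":0,"wz":0},{"tx":0,"ty":0,"tz":0,"wx":0,"wy":0,"wz":0}]' 0.3 &&
python3 -m jog '[{"tx":0,"ty":0,"tz":-0.04,"wx":0,"wy":0,"wz":0},{"tx":0,"ty":0,"tz":-0.06,"wx":0,"wy":0,"wz":0},{"tx":0,"ty":0,"tz":-0.06,"wx":0,"wy":0,"wz":0},{"tx":0,"ty":0,"tz":0,"wx":0,"wy":0,"wz":0},{"tx":0,"ty":0,"tz":0,"wx":0,"wy":0,"wz":0}]' &&
python3 - <<'E'
from h import *
c=look("w7",zmin=.085);tops(c)
for t in tops(c,.09,.1): print(t)
go(.4396,.285,.16,7.36)
E
```

```text
time: 14.28
position: [0.4522, 0.1486, 0.0679]
eef_rot: [3.142, -0.001, 0.127]
ft_force: [0.4, 0.1, -1.9]
finger_gap: 0.0147
time: 14.78
position: [0.4518, 0.1486, 0.0673]
eef_rot: [-3.142, -0.0, 0.127]
ft_force: [0.8, -0.6, 0.7]
finger_gap: 0.0301
time: 15.4
position: [0.4514, 0.1483, 0.227]
eef_rot: [3.141, -0.0, 0.127]
ft_force: [0.5, 0.1, -0.9]
finger_gap: 0.0296
top [0.5934 0.0454 0.0924] 83 [54. 51. 50.] [512.  22.]
top [ 0.6064 -0.0076  0.0894] 138 [63. 65. 69.] [602.   9.]
top [ 0.597  -0.0147  0.0896] 57 [45. 51. 57.] [608.  29.]
top [0.5906 0.0054 0.0893] 124 [49. 57. 62.] [573.  36.]
top [0.5334 0.3302 0.0886] 615 [57. 56. 59.] [42. 63.]
top [0.5689 0.0309 0.0921] 63 [53. 50. 49.] [523.  69.]
top [0.5279 0.0076 0.0923] 156 [52. 49. 48.] [541. 142.]
top [ 0.5189 -0.0549  0.0863] 424 [ 95. 109. 121.] [621. 164.]
top [0.4388 0.2859 0.0886] 425 [70. 70. 73.] [117. 216.]
top [ 0.4715 -0.0252  0.0916] 44 [53. 50. 48.] [560. 225.]
top [0.457  0.149  0.0887] 77 [ 85. 101. 133.] [313. 216.]
top [ 0.4759 -0.0645  0.0896] 374 [49. 47. 45.] [615. 227.]
top [0.3386 0.321  0.0886] 341 [
[... 229 characters left out ...]
.5976, -0.0134,  0.0947]), np.int32(65), array([48., 54., 60.]), array([613.,  26.]))
(array([0.592 , 0.005 , 0.0953]), np.int32(138), array([46., 53., 55.]), array([580.,  32.]))
(array([ 0.5719, -0.038 ,  0.0916]), np.int32(468), array([ 96., 110., 123.]), array([632.,  77.]))
(array([ 0.5017, -0.0077,  0.0926]), np.int32(153), array([56., 54., 52.]), array([551., 183.]))
(array([0.4516, 0.1481, 0.0967]), np.int32(436), array([ 72., 170., 239.]), array([313., 226.]))
(array([ 0.4742, -0.0619,  0.0949]), np.int32(416), array([50., 47., 45.]), array([616., 231.]))
now [0.4506 0.148  0.226 ] [1.7997e+02 1.4000e-01 7.2800e+00] q7 -1.9 gap 0.0299 t 15.45 
 wz -0.08 tx 0.0066 ty -0.1373 tz 0.066
```

```bash
cat >> h.py <<'E'
def tubcheck(c,b=None):
    """seated tins in carrier coordinates (mm), knob tops at z~.097"""
    if b is None: b=carrier(c)
    p=cloud(c);m=((p[...,2]>.092)&(p[...,2]<.101)&(np.hypot(p[...,0]-b[0],p[...,1]-b[1])<.07)).astype(np.uint8)
    n,l,st,ce=cv2.connectedComponentsWithStats(m)
    for i in range(1,n):
        if st[i,4]<60: continue
        cc=max(cv2.findContours((l==i).astype(np.uint8),0,1)[0],key=len);q=P(c,*cv2.fitEllipse(cc)[0],.097)[:2] if len(cc)>5 else p[l==i].mean(0)[:2]
        for nm,w in(("med",np.nanmedian(p[l==i],0)[:2]),("ell",q)):
            d=w-b[:2];r=Ro.from_euler("z",-b[2]).as_matrix()[:2,:2]@d*1000;print("seated",nm,r.round(1),st[i,4],c["pixels"][l==i].mean(0).round(),end=" ")
        print()
E
python3 - <<'E'
from h import *
c=np.load("w7.npy",allow_pickle=True).item();tubcheck(c)
print([np.round(read_state()["position"],4).tolist() for _ in range(3)])
c=look("w8",[.45,.28]);tubcheck(c);go(.4396,.285,.16,7.36)
E
```

```text
carrier [0.453  0.15   0.1257 0.018 ] deg 7.2 5626
seated med [-1.6 -1.7] 429 [ 72. 171. 241.] seated ell [-1.5 -1.7] 429 [ 72. 171. 241.] 
[[0.4506, 0.148, 0.226], [0.4506, 0.148, 0.226], [0.4506, 0.148, 0.226]]
top [0.5334 0.3303 0.0887] 619 [57. 56. 58.] [40. 61.]
top [0.4386 0.2858 0.0886] 436 [70. 69. 73.] [116. 215.]
top [0.3387 0.3208 0.0886] 340 [ 26. 199. 221.] [ 73. 333.]
carrier [0.4531 0.1499 0.1224 0.018 ] deg 7.01 5628
seated med [-1.7 -1.6] 432 [ 71. 172. 241.] seated ell [-1.7 -1.7] 432 [ 71. 172. 241.] 
now [0.4503 0.148  0.2255] [179.97   0.2    7.28] q7 -1.9 gap 0.0296 t 15.5 
 wz -0.08 tx 0.007 ty -0.1373 tz 0.0655
```

The orange tin sits 1.6/1.7 mm off centre, because the arm drifts sideways as it descends. I'll regrip and nudge it, and servo near the bottom from now on.

```bash

python3 -m jog '[{"tx":0,"ty":0,"tz":0.06,"wx":0,"wy":0,"wz":0},{"tx":0,"ty":0,"tz":0.06,"wx":0,"wy":0,"wz":0},{"tx":0,"ty":0,"tz":0.039,"wx":0,"wy":0,"wz":0},{"tx":0,"ty":0,"tz":0,"wx":0,"wy":0,"wz":0},{"tx":0,"ty":0,"tz":0,"wx":0,"wy":0,"wz":0}]' && python3 -m jog '[{"tx":0,"ty":0,"tz":0,"wx":0,"wy":0,"wz":0},{"tx":0,"ty":0,"tz":0,"wx":0,"wy":0,"wz":0},{"tx":0,"ty":0,"tz":0,"wx":0,"wy":0,"wz":0},{"tx":0.0008,"ty":-0.0009,"tz":-0.002,"wx":0,"wy":0,"wz":0},{"tx":0.0008,"ty":-0.0008,"tz":0,"wx":0,"wy":0,"wz":0},{"tx":0,"ty":0,"tz":0,"wx":0,"wy":0,"wz":0},{"tx":0,"ty":0,"tz":0,"wx":0,"wy":0,"wz":0}]' 1 50 
python3 - <<'E'
from h import *
go(.4528,.15,.068,7.3)
E
```

```text
time: 16.12
position: [0.4505, 0.1484, 0.0672]
eef_rot: [-3.142, 0.003, 0.127]
ft_force: [1.0, 0.1, 1.0]
finger_gap: 0.0301
time: 17.0
position: [0.453, 0.1504, 0.0701]
eef_rot: [-3.142, 0.0, 0.127]
ft_force: [0.0, 0.3, -1.0]
finger_gap: 0.0145
now [0.453  0.1504 0.0701] [-1.80e+02  1.00e-02  7.28e+00] q7 -2.07 gap 0.0145 t 17.0 
 wz -0.02 tx -0.0002 ty 0.0004 tz 0.0021
```

```bash

python3 -m jog '[{"tx":0,"ty":0,"tz":0.002,"wx":0,"wy":0,"wz":0},{"tx":0,"ty":0,"tz":0,"wx":0,"wy":0,"wz":0}]' && python3 -m jog '[{"tx":0,"ty":0,"tz":0,"wx":0,"wy":0,"wz":0},{"tx":0,"ty":0,"tz":0,"wx":0,"wy":0,"wz":0},{"tx":0,"ty":0,"tz":0,"wx":0,"wy":0,"wz":0},{"tx":0,"ty":0,"tz":-0.04,"wx":0,"wy":0,"wz":0},{"tx":0,"ty":0,"tz":-0.06,"wx":0,"wy":0,"wz":0},{"tx":0,"ty":0,"tz":-0.06,"wx":0,"wy":0,"wz":0},{"tx":0,"ty":0,"tz":0,"wx":0,"wy":0,"wz":0},{"tx":0,"ty":0,"tz":0,"wx":0,"wy":0,"wz":0},{"tx":0,"ty":0,"tz":0,"wx":0,"wy":0,"wz":0}]' 0.3
python3 - <<'E'
from h import *
c=look("w9",[.45,.28]);tubcheck(c);go(.4388,.2858,.16,7.36)
E
```

```text
time: 17.25
position: [0.4533, 0.1505, 0.0684]
eef_rot: [3.142, -0.0, 0.127]
ft_force: [0.2, 0.2, 1.1]
finger_gap: 0.0146
time: 18.38
position: [0.4516, 0.1498, 0.2263]
eef_rot: [3.141, 0.004, 0.127]
ft_force: [0.2, -0.4, -0.0]
finger_gap: 0.0304
top [0.5335 0.3303 0.0887] 612 [58. 57. 59.] [43. 63.]
top [0.4388 0.2859 0.0887] 425 [70. 69. 72.] [119. 216.]
top [0.3385 0.3207 0.0885] 337 [ 27. 200. 221.] [ 76. 334.]
carrier [0.4529 0.1498 0.1241 0.018 ] deg 7.11 5245
seated med [0.7 0.2] 436 [ 72. 171. 240.] seated ell [0.8 0.2] 436 [ 72. 171. 240.] 
now [0.4517 0.1499 0.2263] [179.98   0.22   7.28] q7 -1.9 gap 0.0299 t 18.425 
 wz -0.08 tx 0.0047 ty -0.1364 tz 0.0663
```

The orange tin is now within 0.8 mm. Next is the black tin at (.439,.286), going straight to the grasp.

```bash

python3 -m jog '[{"tx":0.0016,"ty":-0.0455,"tz":0,"wx":0,"wy":0,"wz":0},{"tx":0.0016,"ty":-0.0455,"tz":0,"wx":0,"wy":0,"wz":0},{"tx":0.0016,"ty":-0.0455,"tz":0,"wx":0,"wy":0,"wz":0},{"tx":0,"ty":0,"tz":0.02,"wx":0,"wy":0,"wz":0},{"tx":0,"ty":0,"tz":0.05,"wx":0,"wy":0,"wz":0},{"tx":0,"ty":0,"tz":0.05,"wx":0,"wy":0,"wz":0},{"tx":0,"ty":0,"tz":0.025,"wx":0,"wy":0,"wz":0},{"tx":0,"ty":0,"tz":0,"wx":0,"wy":0,"wz":0}]' -0.3 &&
python3 - <<'E'
from h import *
go(.4388,.2859,.059,7.36)
E
```

```text
time: 19.42
position: [0.4375, 0.2846, 0.0796]
eef_rot: [3.139, 0.008, 0.128]
ft_force: [0.0, 0.6, 1.2]
finger_gap: 0.0555
now [0.4375 0.2846 0.0796] [179.85   0.46   7.31] q7 -2.38 gap 0.0555 t 19.425 
 wz -0.05 tx 0.0015 ty -0.0011 tz 0.0206
```

```bash
cat >> h.py <<'E'
def held(c):
    s=read_state();T=np.array(s["position"]);R=Ro.from_euler("xyz",s["eef_rot"]).as_matrix();l=(cloud(c)-T)@R
    m=(abs(l[...,2]-.0045)<.004)&(np.hypot(l[...,0],l[...,1])<.03);q=l[m]
    y=np.percentile(q[:,1],[1,99]);x=np.percentile(q[:,0],99);print("held offs tool x",round((x-.0201)*1000,1),"y",(y.mean()*1000).round(1),"z",np.median(q[:,2]).round(4),len(q))
E
python3 -m jog '[{"tx":0.0015,"ty":-0.001,"tz":0.012,"wx":0,"wy":-0.4,"wz":0},{"tx":0,"ty":0,"tz":0.008,"wx":0,"wy":0,"wz":0},{"tx":0,"ty":0,"tz":0,"wx":0,"wy":0,"wz":0},{"tx":0,"ty":0,"tz":0,"wx":0,"wy":0,"wz":0}]' &&
python3 -m jog '[{"tx":0,"ty":0,"tz":0,"wx":0,"wy":0,"wz":0},{"tx":0,"ty":0,"tz":0,"wx":0,"wy":0,"wz":0},{"tx":0,"ty":0,"tz":0,"wx":0,"wy":0,"wz":0},{"tx":0,"ty":0,"tz":0,"wx":0,"wy":0,"wz":0},{"tx":0,"ty":0,"tz":0,"wx":0,"wy":0,"wz":0},{"tx":0,"ty":0,"tz":0,"wx":0,"wy":0,"wz":0}]' 1 50 &&
python3 -m jog '[{"tx":0,"ty":0,"tz":-0.02,"wx":0,"wy":0,"wz":0},{"tx":0,"ty":0,"tz":-0.05,"wx":0,"wy":0,"wz":0},{"tx":0,"ty":0,"tz":-0.05,"wx":0,"wy":0,"wz":0},{"tx":0.0046,"ty":0.0437,"tz":0,"wx":0,"wy":0,"wz":0},{"tx":0.0046,"ty":0.0437,"tz":0,"wx":0,"wy":0,"wz":0},{"tx":0.0046,"ty":0.0437,"tz":0,"wx":0,"wy":0,"wz":0},{"tx":0.0046,"ty":0.0437,"tz":0,"wx":0,"wy":0,"wz":0},{"tx":0,"ty":0,"tz":0,"wx":0,"wy":0,"wz":0},{"tx":0,"ty":0,"tz":0,"wx":0,"wy":0,"wz":0},{"tx":0,"ty":0,"tz":0,"wx":0,"wy":0,"wz":0}]' &&
python3 - <<'E'
from h import *
c=look("w10",[.5,.4]);held(c);go(.4796,.1149,.075,7.36)
E
```

```text
time: 19.92
position: [0.4421, 0.2879, 0.0637]
eef_rot: [-3.141, 0.006, 0.127]
ft_force: [0.1, -1.0, 0.9]
finger_gap: 0.0552
time: 20.68
position: [0.4421, 0.2881, 0.0636]
eef_rot: [-3.141, 0.006, 0.127]
ft_force: [0.3, 0.9, 5.1]
finger_gap: 0.0141
time: 21.92
position: [0.4824, 0.1184, 0.1833]
eef_rot: [-3.141, 0.007, 0.13]
ft_force: [0.5, -0.9, -2.2]
finger_gap: 0.014
held offs tool x -4.3 y 0.1 z 0.008 1202
now [0.4825 0.1184 0.1833] [-179.97    0.4     7.46] q7 -1.88 gap 0.0142 t 21.975 
 wz 0.1 tx -0.0033 ty 0.0031 tz 0.1083
```

```bash
sed -i 's/abs(l\[...,2\]-.0045)<.004/(l[...,2]>.001)\&(l[...,2]<.014)/' h.py
python3 - <<'E'
from h import *
c=np.load("w10.npy",allow_pickle=True).item();held(c);held(np.load("w10.npy",allow_pickle=True).item())
c=camera("wrist");p=cloud(c);carrier(c);tubcheck(c)
s=read_state();T=s["position"];R=Ro.from_euler("xyz",s["eef_rot"]).as_matrix();l=(p-T)@R
for y in(-.012,-.006,0,.006,.012):
    m=(abs(l[...,1]-y)<.001)&(l[...,2]>.003)&(l[...,2]<.012)&(l[...,0]>-.03)&(l[...,0]<.03);print(y,l[m][:,0].max().round(4),(l[m][:,0].max()-np.sqrt(.021**2-y*y)).round(4))
E
```

```text
held offs tool x -3.2 y 0.2 z 0.0087 3118
held offs tool x -3.2 y 0.2 z 0.0087 3118
carrier [0.4534 0.1486 0.1401 0.0184] deg 8.03 8129
carrier [0.4534 0.1486 0.1401 0.0184] deg 8.03 8129
seated med [0.8 0.9] 550 [ 61. 168. 234.] seated ell [0.9 0.9] 550 [ 61. 168. 234.] 
-0.012 0.0135 -0.0038
-0.006 0.0162 -0.0039
0 0.0175 -0.0035
0.006 0.0164 -0.0037
0.012 0.0139 -0.0033
```

```bash

python3 -m jog '[{"tx":0,"ty":0.003,"tz":0.02,"wx":0,"wy":0.4,"wz":0},{"tx":0,"ty":0,"tz":0.03,"wx":0,"wy":0,"wz":0},{"tx":0,"ty":0,"tz":0,"wx":0,"wy":0,"wz":0},{"tx":0,"ty":0,"tz":0,"wx":0,"wy":0,"wz":0},{"tx":0,"ty":0,"tz":0,"wx":0,"wy":0,"wz":0}]' &&
python3 - <<'E'
from h import *
go(.4829,.1153,.0725,7.36)
E
```

```text
time: 22.65
position: [0.4844, 0.1143, 0.1345]
eef_rot: [-3.141, -0.003, 0.128]
ft_force: [0.3, -0.5, -1.2]
finger_gap: 0.0144
now [0.4844 0.1143 0.1345] [-1.7999e+02 -1.6000e-01  7.3100e+00] q7 -1.93 gap 0.0144 t 22.65 
 wz -0.05 tx -0.0014 ty -0.0012 tz 0.062
```

```bash

python3 -m jog '[{"tx":-0.0014,"ty":-0.0012,"tz":0,"wx":0,"wy":0,"wz":0},{"tx":0,"ty":0,"tz":0.015,"wx":0,"wy":0,"wz":0},{"tx":0,"ty":0,"tz":0.015,"wx":0,"wy":0,"wz":0},{"tx":0,"ty":0,"tz":0.015,"wx":0,"wy":0,"wz":0},{"tx":0,"ty":0,"tz":0,"wx":0,"wy":0,"wz":0},{"tx":0,"ty":0,"tz":0,"wx":0,"wy":0,"wz":0},{"tx":0,"ty":0,"tz":0,"wx":0,"wy":0,"wz":0}]' &&
python3 - <<'E'
from h import *
go(.4829,.1153,.0725,7.36)
E
```

```text
time: 23.52
position: [0.4824, 0.1149, 0.0886]
eef_rot: [-3.141, -0.001, 0.127]
ft_force: [-0.8, 0.4, -0.9]
finger_gap: 0.0139
now [0.4824 0.1149 0.0886] [-1.7999e+02 -8.0000e-02  7.2800e+00] q7 -1.98 gap 0.0139 t 23.525 
 wz -0.08 tx 0.0006 ty -0.0003 tz 0.0161
```

```bash

python3 -m jog '[{"tx":0.0005,"ty":-0.0003,"tz":0.008,"wx":0,"wy":0,"wz":0},{"tx":0,"ty":0,"tz":0.006,"wx":0,"wy":0,"wz":0},{"tx":0,"ty":0,"tz":0.002,"wx":0,"wy":0,"wz":0},{"tx":0,"ty":0,"tz":0,"wx":0,"wy":0,"wz":0},{"tx":0,"ty":0,"tz":0,"wx":0,"wy":0,"wz":0}]' &&
python3 -m jog '[{"tx":0,"ty":0,"tz":0,"wx":0,"wy":0,"wz":0},{"tx":0,"ty":0,"tz":0,"wx":0,"wy":0,"wz":0},{"tx":0,"ty":0,"tz":0,"wx":0,"wy":0,"wz":0},{"tx":0,"ty":0,"tz":-0.04,"wx":0,"wy":0,"wz":0},{"tx":0,"ty":0,"tz":-0.06,"wx":0,"wy":0,"wz":0},{"tx":0,"ty":0,"tz":-0.05,"wx":0,"wy":0,"wz":0},{"tx":0,"ty":0,"tz":0,"wx":0,"wy":0,"wz":0},{"tx":0,"ty":0,"tz":0,"wx":0,"wy":0,"wz":0},{"tx":0,"ty":0,"tz":0,"wx":0,"wy":0,"wz":0}]' 0.3
python3 - <<'E'
from h import *
c=look("w11",[.5,.37]);tubcheck(c);go(.5335,.3303,.16,7.36)
E
```

```text
time: 24.15
position: [0.4822, 0.1151, 0.0721]
eef_rot: [-3.141, -0.0, 0.127]
ft_force: [0.6, -0.5, -1.8]
finger_gap: 0.0143
time: 25.28
position: [0.4808, 0.1146, 0.2203]
eef_rot: [3.141, 0.004, 0.127]
ft_force: [-0.1, 0.3, -0.9]
finger_gap: 0.0297
carrier [0.4528 0.1498 0.1234 0.0179] deg 7.07 5395
seated med [ 22.1 -38.2] 449 [87. 86. 90.] seated ell [ 22.3 -38.2] 449 [87. 86. 90.] 
seated med [ 0.9 -0.3] 428 [ 65. 165. 236.] seated ell [ 1.1 -0.4] 428 [ 65. 165. 236.] 
now [0.4809 0.1146 0.2202] [-180.      0.21    7.28] q7 -1.85 gap 0.03 t 25.325 
 wz -0.08 tx 0.0798 ty -0.2072 tz 0.0602
```

View pics/w11.png

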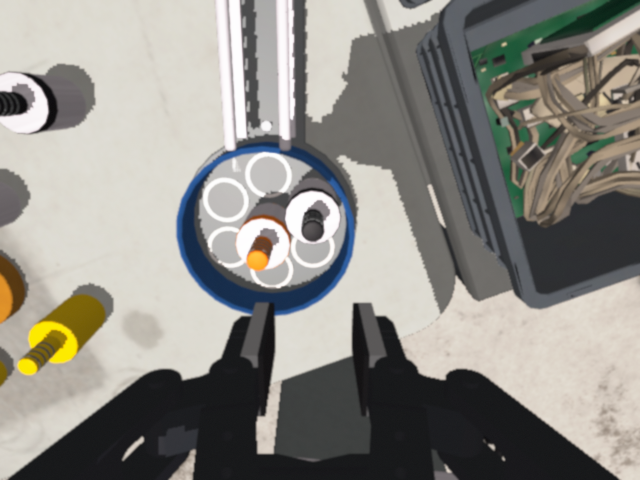

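Both tins are seated on their circles, at (0.9,-0.3) and (22.1,-38.2) mm. Next black tin, near (.5335,.330).

```bash

python3 -m jog '[{"tx":0.016,"ty":-0.0414,"tz":0,"wx":0,"wy":0,"wz":0},{"tx":0.016,"ty":-0.0414,"tz":0,"wx":0,"wy":0.2,"wz":0},{"tx":0.016,"ty":-0.0414,"tz":0,"wx":0,"wy":0,"wz":0},{"tx":0.016,"ty":-0.0414,"tz":0,"wx":0,"wy":0,"wz":0},{"tx":0.016,"ty":-0.0414,"tz":0,"wx":0,"wy":0,"wz":0},{"tx":0,"ty":0,"tz":0.06,"wx":0,"wy":0,"wz":0},{"tx":0,"ty":0,"tz":0.04,"wx":0,"wy":0,"wz":0},{"tx":0,"ty":0,"tz":0.025,"wx":0,"wy":0,"wz":0},{"tx":0,"ty":0,"tz":0,"wx":0,"wy":0,"wz":0},{"tx":0,"ty":0,"tz":0,"wx":0,"wy":0,"wz":0},{"tx":0,"ty":0,"tz":0,"wx":0,"wy":0,"wz":0}]' -0.3 &&
python3 - <<'E'
from h import *
go(.5335,.3303,.06,7.36)
E
```

```text
time: 26.7
position: [0.5368, 0.3314, 0.0989]
eef_rot: [-3.14, -0.006, 0.127]
ft_force: [-0.8, -0.5, 1.1]
finger_gap: 0.0555
now [0.5368 0.3314 0.0989] [-179.92   -0.35    7.28] q7 -2.36 gap 0.0555 t 26.7 
 wz -0.08 tx -0.0034 ty 0.0007 tz 0.0389
```

```bash

python3 -m jog '[{"tx":-0.0032,"ty":0.0007,"tz":0.02,"wx":0,"wy":-0.3,"wz":0},{"tx":0,"ty":0,"tz":0.019,"wx":0,"wy":0,"wz":0},{"tx":0,"ty":0,"tz":0,"wx":0,"wy":0,"wz":0},{"tx":0,"ty":0,"tz":0,"wx":0,"wy":0,"wz":0},{"tx":0,"ty":0,"tz":0,"wx":0,"wy":0,"wz":0}]' &&
python3 -m jog '[{"tx":0,"ty":0,"tz":0,"wx":0,"wy":0,"wz":0},{"tx":0,"ty":0,"tz":0,"wx":0,"wy":0,"wz":0},{"tx":0,"ty":0,"tz":0,"wx":0,"wy":0,"wz":0},{"tx":0,"ty":0,"tz":0,"wx":0,"wy":0,"wz":0},{"tx":0,"ty":0,"tz":0,"wx":0,"wy":0,"wz":0},{"tx":0,"ty":0,"tz":0,"wx":0,"wy":0,"wz":0}]' 1 50 &&
python3 -m jog '[{"tx":0,"ty":0,"tz":-0.02,"wx":0,"wy":0,"wz":0},{"tx":0,"ty":0,"tz":-0.05,"wx":0,"wy":0,"wz":0},{"tx":0,"ty":0,"tz":-0.05,"wx":0,"wy":0,"wz":0},{"tx":-0.025,"ty":0.0413,"tz":0,"wx":0,"wy":0,"wz":0},{"tx":-0.025,"ty":0.0413,"tz":0,"wx":0,"wy":0,"wz":0},{"tx":-0.025,"ty":0.0413,"tz":0,"wx":0,"wy":0,"wz":0},{"tx":-0.025,"ty":0.0413,"tz":0,"wx":0,"wy":0,"wz":0},{"tx":-0.025,"ty":0.0413,"tz":0,"wx":0,"wy":0,"wz":0},{"tx":0,"ty":0,"tz":0,"wx":0,"wy":0,"wz":0},{"tx":0,"ty":0,"tz":0,"wx":0,"wy":0,"wz":0},{"tx":0,"ty":0,"tz":0,"wx":0,"wy":0,"wz":0}]' &&
python3 - <<'E'
from h import *
c=look("w12",[.5,.4]);held(c);go(.4360,.1093,.068,7.3)
E
```

```text
time: 27.32
position: [0.5331, 0.33, 0.0588]
eef_rot: [-3.141, 0.001, 0.127]
ft_force: [0.5, 0.5, -0.3]
finger_gap: 0.0555
time: 28.08
position: [0.5329, 0.3297, 0.0585]
eef_rot: [-3.141, 0.001, 0.127]
ft_force: [0.1, -0.1, 1.5]
finger_gap: 0.0145
time: 29.45
position: [0.4357, 0.1105, 0.1791]
eef_rot: [-3.141, 0.0, 0.129]
ft_force: [0.7, 0.4, -1.8]
finger_gap: 0.0143
held offs tool x 1.9 y -0.0 z 0.0034 3882
now [0.4356 0.1105 0.1789] [-1.7995e+02  4.0000e-02  7.4300e+00] q7 -1.85 gap 0.0146 t 29.5 
 wz 0.13 tx 0.0003 ty 0.0012 tz 0.1109
```

```bash
cat >> h.py <<'E'
def held(c):
    s=read_state();l=(cloud(c)-s["position"])@Ro.from_euler("xyz",s["eef_rot"]).as_matrix();zs=[]
    for y in(-.012,-.006,0,.006,.012):
        m=(abs(l[...,1]-y)<.0012)&(l[...,2]>.001)&(l[...,2]<.014)&(abs(l[...,0])<.03);zs.append(np.percentile(l[m][:,0],98)-np.sqrt(.021**2-y*y))
    print("held offs x mm",np.round(np.array(zs)*1000,1))
E
python3 -m jog '[{"tx":0,"ty":0.0012,"tz":0.025,"wx":0,"wy":0,"wz":0},{"tx":0,"ty":0,"tz":0.025,"wx":0,"wy":0,"wz":0},{"tx":0,"ty":0,"tz":0,"wx":0,"wy":0,"wz":0},{"tx":0,"ty":0,"tz":0,"wx":0,"wy":0,"wz":0},{"tx":0,"ty":0,"tz":0,"wx":0,"wy":0,"wz":0}]' &&
python3 - <<'E'
from h import *
c=camera("wrist");held(c);go(.4360,.1093,.068,7.3)
E
```

```text
time: 30.12
position: [0.4363, 0.1083, 0.1296]
eef_rot: [-3.141, -0.001, 0.127]
ft_force: [0.4, -0.3, -1.9]
finger_gap: 0.0142
held offs x mm [1.8 1.2 1.  1.5 1.3]
now [0.4362 0.1081 0.1296] [-1.80e+02 -4.00e-02  7.29e+00] q7 -1.92 gap 0.0145 t 30.175 
 wz -0.01 tx -0.0001 ty -0.0012 tz 0.0616
```

```bash

python3 -m jog '[{"tx":-0.001,"ty":-0.0011,"tz":0,"wx":0,"wy":0,"wz":0},{"tx":0,"ty":0,"tz":0.015,"wx":0,"wy":0,"wz":0},{"tx":0,"ty":0,"tz":0.015,"wx":0,"wy":0,"wz":0},{"tx":0,"ty":0,"tz":0.015,"wx":0,"wy":0,"wz":0},{"tx":0,"ty":0,"tz":0,"wx":0,"wy":0,"wz":0},{"tx":0,"ty":0,"tz":0,"wx":0,"wy":0,"wz":0}]' &&
python3 - <<'E'
from h import *
go(.4351,.1092,.0675,7.3)
E
```

```text
time: 30.92
position: [0.434, 0.1088, 0.0833]
eef_rot: [-3.141, 0.002, 0.127]
ft_force: [0.7, 0.1, -2.0]
finger_gap: 0.0145
now [0.434  0.1088 0.0833] [-1.7998e+02  1.2000e-01  7.2900e+00] q7 -1.99 gap 0.0145 t 30.925 
 wz -0.01 tx 0.0012 ty -0.0003 tz 0.0158
```

```bash

python3 -m jog '[{"tx":0.001,"ty":-0.0003,"tz":0.007,"wx":0,"wy":0,"wz":0},{"tx":0,"ty":0,"tz":0.006,"wx":0,"wy":0,"wz":0},{"tx":0,"ty":0,"tz":0.0025,"wx":0,"wy":0,"wz":0},{"tx":0,"ty":0,"tz":0,"wx":0,"wy":0,"wz":0},{"tx":0,"ty":0,"tz":0,"wx":0,"wy":0,"wz":0}]' &&
python3 -m jog '[{"tx":0,"ty":0,"tz":0,"wx":0,"wy":0,"wz":0},{"tx":0,"ty":0,"tz":0,"wx":0,"wy":0,"wz":0},{"tx":0,"ty":0,"tz":0,"wx":0,"wy":0,"wz":0},{"tx":0,"ty":0,"tz":-0.04,"wx":0,"wy":0,"wz":0},{"tx":0,"ty":0,"tz":-0.06,"wx":0,"wy":0,"wz":0},{"tx":0,"ty":0,"tz":-0.05,"wx":0,"wy":0,"wz":0},{"tx":0,"ty":0,"tz":0,"wx":0,"wy":0,"wz":0},{"tx":0,"ty":0,"tz":0,"wx":0,"wy":0,"wz":0},{"tx":0,"ty":0,"tz":0,"wx":0,"wy":0,"wz":0}]' 0.3
python3 - <<'E'
from h import *
c=look("w13",[.5,.37]);tubcheck(c);go(.4415,.3915,.11,7.36)
E
```

```text
time: 31.55
position: [0.435, 0.1091, 0.068]
eef_rot: [-3.142, 0.001, 0.127]
ft_force: [0.2, -0.1, -2.2]
finger_gap: 0.0146
time: 32.67
position: [0.4336, 0.1086, 0.2161]
eef_rot: [-3.141, 0.006, 0.127]
ft_force: [0.2, 0.3, -0.6]
finger_gap: 0.0298
carrier [0.4531 0.1498 0.1351 0.0177] deg 7.74 6340
seated med [ 20.8 -38.5] 536 [34. 32. 34.] seated ell [ 20.9 -38.5] 536 [34. 32. 34.] 
seated med [ 0.1 -0.3] 499 [ 73. 173. 238.] seated ell [ 0.2 -0.4] 499 [ 73. 173. 238.] 
seated med [-21.7 -38. ] 465 [87. 86. 90.] seated ell [-21.6 -37.9] 465 [87. 86. 90.] 
now [0.4337 0.1087 0.2161] [-179.98    0.32    7.29] q7 -1.81 gap 0.0299 t 32.725 
 wz -0.07 tx 0.044 ty -0.2795 tz 0.1061
```

```bash

python3 -m jog '[{"tx":0.0073,"ty":-0.0466,"tz":0,"wx":0,"wy":0.3,"wz":0},{"tx":0.0073,"ty":-0.0466,"tz":0,"wx":0,"wy":0,"wz":0},{"tx":0.0073,"ty":-0.0466,"tz":0,"wx":0,"wy":0,"wz":0},{"tx":0.0073,"ty":-0.0466,"tz":0,"wx":0,"wy":0,"wz":0},{"tx":0.0073,"ty":-0.0466,"tz":0,"wx":0,"wy":0,"wz":0},{"tx":0.0073,"ty":-0.0466,"tz":0,"wx":0,"wy":0,"wz":0},{"tx":0,"ty":0,"tz":0,"wx":0,"wy":0,"wz":0},{"tx":0,"ty":0,"tz":0,"wx":0,"wy":0,"wz":0},{"tx":0,"ty":0,"tz":0,"wx":0,"wy":0,"wz":0}]' -0.3 &&
python3 - <<'E'
from h import *
c=look("w14",[.45,.43]);go(.441,.391,.11,7.3)
E
```

```text
time: 33.85
position: [0.4437, 0.3898, 0.2172]
eef_rot: [3.14, -0.003, 0.125]
ft_force: [-0.3, -0.7, -0.3]
finger_gap: 0.0551
top [0.5143 0.4904 0.0888] 574 [79. 77. 81.] [166. 101.]
top [0.4407 0.3944 0.0887] 420 [88. 86. 91.] [305. 231.]
now [0.4439 0.3899 0.2175] [179.9   -0.18   7.13] q7 -2.5 gap 0.0551 t 33.9 
 wz -0.17 tx -0.0027 ty -0.0015 tz 0.1075
```

```bash

python3 -m jog '[{"tx":-0.0025,"ty":-0.0049,"tz":0.05,"wx":0,"wy":0,"wz":0},{"tx":0,"ty":0,"tz":0.05,"wx":0,"wy":0,"wz":0},{"tx":0,"ty":0,"tz":0.017,"wx":0,"wy":0,"wz":0},{"tx":0,"ty":0,"tz":0,"wx":0,"wy":0,"wz":0},{"tx":0,"ty":0,"tz":0,"wx":0,"wy":0,"wz":0},{"tx":0,"ty":0,"tz":0,"wx":0,"wy":0,"wz":0}]' -0.3 &&
python3 - <<'E'
from h import *
go(.4407,.3944,.059,7.3)
E
```

```text
time: 34.65
position: [0.4417, 0.3978, 0.1033]
eef_rot: [-3.139, -0.007, 0.127]
ft_force: [0.5, -0.1, 0.4]
finger_gap: 0.0559
now [0.4417 0.3978 0.1033] [-179.87   -0.4     7.26] q7 -2.6 gap 0.0559 t 34.65 
 wz -0.04 tx -0.0014 ty 0.0033 tz 0.0443
```

```bash

python3 -m jog '[{"tx":-0.0013,"ty":0.0032,"tz":0.02,"wx":0,"wy":-0.3,"wz":0},{"tx":0,"ty":0,"tz":0.024,"wx":0,"wy":0,"wz":0},{"tx":0,"ty":0,"tz":0,"wx":0,"wy":0,"wz":0},{"tx":0,"ty":0,"tz":0,"wx":0,"wy":0,"wz":0},{"tx":0,"ty":0,"tz":0,"wx":0,"wy":0,"wz":0}]' &&
python3 -m jog '[{"tx":0,"ty":0,"tz":0,"wx":0,"wy":0,"wz":0},{"tx":0,"ty":0,"tz":0,"wx":0,"wy":0,"wz":0},{"tx":0,"ty":0,"tz":0,"wx":0,"wy":0,"wz":0},{"tx":0,"ty":0,"tz":0,"wx":0,"wy":0,"wz":0},{"tx":0,"ty":0,"tz":0,"wx":0,"wy":0,"wz":0},{"tx":0,"ty":0,"tz":0,"wx":0,"wy":0,"wz":0}]' 1 50 &&
python3 -m jog '[{"tx":0,"ty":0,"tz":-0.02,"wx":0,"wy":0,"wz":0},{"tx":0,"ty":0,"tz":-0.05,"wx":0,"wy":0,"wz":0},{"tx":0,"ty":0,"tz":-0.05,"wx":0,"wy":0,"wz":0},{"tx":-0.0082,"ty":0.0412,"tz":0,"wx":0,"wy":0,"wz":0},{"tx":-0.0082,"ty":0.0412,"tz":0,"wx":0,"wy":0,"wz":0},{"tx":-0.0082,"ty":0.0412,"tz":0,"wx":0,"wy":0,"wz":0},{"tx":-0.0082,"ty":0.0412,"tz":0,"wx":0,"wy":0,"wz":0},{"tx":-0.0082,"ty":0.0412,"tz":0,"wx":0,"wy":0,"wz":0},{"tx":0,"ty":0,"tz":0.025,"wx":0,"wy":0,"wz":0},{"tx":0,"ty":0,"tz":0,"wx":0,"wy":0,"wz":0},{"tx":0,"ty":0,"tz":0,"wx":0,"wy":0,"wz":0},{"tx":0,"ty":0,"tz":0,"wx":0,"wy":0,"wz":0}]' &&
python3 - <<'E'
from h import *
c=look("w15",[.6,.4]);held(c);go(.4262,.1849,.068,7.3)
E
```

```text
time: 35.28
position: [0.4398, 0.3939, 0.0575]
eef_rot: [-3.141, 0.001, 0.127]
ft_force: [-0.3, -0.8, 0.2]
finger_gap: 0.0556
time: 36.02
position: [0.4398, 0.3934, 0.0574]
eef_rot: [-3.141, 0.001, 0.127]
ft_force: [0.6, 0.2, 2.6]
finger_gap: 0.0143
time: 37.52
position: [0.4257, 0.185, 0.1531]
eef_rot: [-3.141, 0.0, 0.129]
ft_force: [-0.4, -0.4, -1.3]
finger_gap: 0.0146
held offs x mm [1.1 0.3 0.3 0.5 0.8]
now [0.4257 0.1848 0.153 ] [-1.7996e+02  1.0000e-02  7.3700e+00] q7 -2.11 gap 0.0145 t 37.575 
 wz 0.07 tx 0.0005 ty 0.0 tz 0.085
```

```bash

python3 -m jog '[{"tx":0,"ty":0,"tz":0.015,"wx":0,"wy":0,"wz":0},{"tx":0,"ty":0,"tz":0.013,"wx":0,"wy":0,"wz":0},{"tx":0,"ty":0,"tz":0,"wx":0,"wy":0,"wz":0},{"tx":0,"ty":0,"tz":0,"wx":0,"wy":0,"wz":0},{"tx":0,"ty":0,"tz":0,"wx":0,"wy":0,"wz":0}]' &&
python3 - <<'E'
from h import *
go(.4256,.1848,.0665,7.3)
E
```

```text
time: 38.2
position: [0.4255, 0.1839, 0.1244]
eef_rot: [-3.141, 0.001, 0.127]
ft_force: [-0.3, -0.1, -1.6]
finger_gap: 0.0145
now [0.4255 0.1839 0.1244] [-1.7998e+02  6.0000e-02  7.2800e+00] q7 -2.15 gap 0.0145 t 38.2 
 wz -0.02 tx 0.0002 ty -0.0009 tz 0.0579
```

```bash

python3 -m jog '[{"tx":0.0005,"ty":-0.0011,"tz":0.005,"wx":0,"wy":0,"wz":0},{"tx":0,"ty":0,"tz":0.015,"wx":0,"wy":0,"wz":0},{"tx":0,"ty":0,"tz":0.015,"wx":0,"wy":0,"wz":0},{"tx":0,"ty":0,"tz":0.008,"wx":0,"wy":0,"wz":0},{"tx":0,"ty":0,"tz":0,"wx":0,"wy":0,"wz":0},{"tx":0,"ty":0,"tz":0,"wx":0,"wy":0,"wz":0}]' &&
python3 - <<'E'
from h import *
go(.4256,.1848,.0665,7.3)
E
```

```text
time: 38.95
position: [0.4256, 0.1851, 0.0812]
eef_rot: [-3.141, 0.001, 0.127]
ft_force: [-0.3, 0.1, -1.8]
finger_gap: 0.0146
now [0.4256 0.1851 0.0812] [-1.7998e+02  8.0000e-02  7.2900e+00] q7 -2.23 gap 0.0146 t 38.95 
 wz -0.01 tx -0.0001 ty 0.0003 tz 0.0147
```

```bash

python3 -m jog '[{"tx":0,"ty":0.0002,"tz":0.007,"wx":0,"wy":0,"wz":0},{"tx":0,"ty":0,"tz":0.006,"wx":0,"wy":0,"wz":0},{"tx":0,"ty":0,"tz":0.002,"wx":0,"wy":0,"wz":0},{"tx":0,"ty":0,"tz":0,"wx":0,"wy":0,"wz":0},{"tx":0,"ty":0,"tz":0,"wx":0,"wy":0,"wz":0}]' &&
python3 -m jog '[{"tx":0,"ty":0,"tz":0,"wx":0,"wy":0,"wz":0},{"tx":0,"ty":0,"tz":0,"wx":0,"wy":0,"wz":0},{"tx":0,"ty":0,"tz":0,"wx":0,"wy":0,"wz":0},{"tx":0,"ty":0,"tz":-0.04,"wx":0,"wy":0,"wz":0},{"tx":0,"ty":0,"tz":-0.06,"wx":0,"wy":0,"wz":0},{"tx":0,"ty":0,"tz":-0.05,"wx":0,"wy":0,"wz":0},{"tx":0,"ty":0,"tz":0,"wx":0,"wy":0,"wz":0},{"tx":0,"ty":0,"tz":0,"wx":0,"wy":0,"wz":0},{"tx":0,"ty":0,"tz":0,"wx":0,"wy":0,"wz":0}]' 0.3
python3 - <<'E'
from h import *
c=look("w16",[.5,.37]);tubcheck(c);go(.5143,.4904,.11,7.36)
E
```

```text
time: 39.58
position: [0.4255, 0.1847, 0.0662]
eef_rot: [-3.141, 0.001, 0.127]
ft_force: [-1.2, 0.2, -1.5]
finger_gap: 0.0145
time: 40.7
position: [0.4243, 0.1839, 0.2144]
eef_rot: [3.141, 0.005, 0.127]
ft_force: [0.9, -0.4, 1.1]
finger_gap: 0.0296
carrier [0.4532 0.1503 0.1371 0.018 ] deg 7.85 562
seated med [ 20.8 -37.9] 551 [30. 29. 30.] seated ell [ 20.8 -37.9] 551 [30. 29. 30.] 
seated med [-0.   0.2] 510 [ 37.  86. 152.] seated ell [0.1 0.3] 510 [ 37.  86. 152.] 
seated med [-21.9 -37.5] 482 [41. 39. 40.] seated ell [-21.7 -37.3] 482 [41. 39. 40.] 
seated med [-21.5  37.8] 473 [84. 83. 87.] seated ell [-21.5  37.9] 473 [84. 83. 87.] 
now [0.4243 0.184  0.2144] [179.99   0.31   7.29] q7 -2.02 gap 0.0298 t 40.75 
 wz -0.07 tx 0.1285 ty -0.2923 tz 0.1044
```

Four tins are seated well. Last black tin, near (.514,.490).

```bash

python3 -m jog '[{"tx":0.0214,"ty":-0.0487,"tz":0,"wx":0,"wy":0.3,"wz":0},{"tx":0.0214,"ty":-0.0487,"tz":0,"wx":0,"wy":0,"wz":0},{"tx":0.0214,"ty":-0.0487,"tz":0,"wx":0,"wy":0,"wz":0},{"tx":0.0214,"ty":-0.0487,"tz":0,"wx":0,"wy":0,"wz":0},{"tx":0.0214,"ty":-0.0487,"tz":0,"wx":0,"wy":0,"wz":0},{"tx":0.0214,"ty":-0.0487,"tz":0,"wx":0,"wy":0,"wz":0},{"tx":0,"ty":0,"tz":0,"wx":0,"wy":0,"wz":0},{"tx":0,"ty":0,"tz":0,"wx":0,"wy":0,"wz":0},{"tx":0,"ty":0,"tz":0,"wx":0,"wy":0,"wz":0}]' -0.3 &&
python3 - <<'E'
from h import *
c=look("w17",[.51,.49]);go(.5143,.4904,.1,7.3)
E
```

```text
time: 41.88
position: [0.5166, 0.4887, 0.2157]
eef_rot: [3.139, -0.003, 0.125]
ft_force: [-0.5, -0.6, 0.0]
finger_gap: 0.0554
top [0.5152 0.4915 0.0888] 426 [ 97.  96. 100.] [308. 230.]
now [0.5168 0.4887 0.2162] [179.9   -0.22   7.17] q7 -2.58 gap 0.0557 t 41.925 
 wz -0.13 tx -0.0022 ty -0.002 tz 0.1162
```

```bash

python3 -m jog '[{"tx":-0.0013,"ty":-0.001,"tz":0.05,"wx":0,"wy":0,"wz":0},{"tx":0,"ty":0,"tz":0.05,"wx":0,"wy":0,"wz":0},{"tx":0,"ty":0,"tz":0.015,"wx":0,"wy":0,"wz":0},{"tx":0,"ty":0,"tz":0,"wx":0,"wy":0,"wz":0},{"tx":0,"ty":0,"tz":0,"wx":0,"wy":0,"wz":0},{"tx":0,"ty":0,"tz":0,"wx":0,"wy":0,"wz":0}]' -0.3 &&
python3 - <<'E'
from h import *
go(.5152,.4915,.059,7.3)
E
```

```text
time: 42.68
position: [0.516, 0.4931, 0.1043]
eef_rot: [-3.139, -0.007, 0.127]
ft_force: [0.2, -0.1, 0.6]
finger_gap: 0.0556
now [0.516  0.4931 0.1043] [-179.83   -0.4     7.27] q7 -2.63 gap 0.0556 t 42.675 
 wz -0.03 tx -0.001 ty 0.0015 tz 0.0453
```

```bash

python3 -m jog '[{"tx":-0.0008,"ty":0.0015,"tz":0.02,"wx":0,"wy":-0.3,"wz":0},{"tx":0,"ty":0,"tz":0.025,"wx":0,"wy":0,"wz":0},{"tx":0,"ty":0,"tz":0,"wx":0,"wy":0,"wz":0},{"tx":0,"ty":0,"tz":0,"wx":0,"wy":0,"wz":0},{"tx":0,"ty":0,"tz":0,"wx":0,"wy":0,"wz":0}]' &&
python3 -m jog '[{"tx":0,"ty":0,"tz":0,"wx":0,"wy":0,"wz":0},{"tx":0,"ty":0,"tz":0,"wx":0,"wy":0,"wz":0},{"tx":0,"ty":0,"tz":0,"wx":0,"wy":0,"wz":0},{"tx":0,"ty":0,"tz":0,"wx":0,"wy":0,"wz":0},{"tx":0,"ty":0,"tz":0,"wx":0,"wy":0,"wz":0},{"tx":0,"ty":0,"tz":0,"wx":0,"wy":0,"wz":0}]' 1 50 &&
python3 -m jog '[{"tx":0,"ty":0,"tz":-0.02,"wx":0,"wy":0,"wz":0},{"tx":0,"ty":0,"tz":-0.05,"wx":0,"wy":0,"wz":0},{"tx":0,"ty":0,"tz":-0.05,"wx":0,"wy":0,"wz":0},{"tx":-0.0139,"ty":0.0488,"tz":0,"wx":0,"wy":0,"wz":0},{"tx":-0.0139,"ty":0.0488,"tz":0,"wx":0,"wy":0,"wz":0},{"tx":-0.0139,"ty":0.0488,"tz":0,"wx":0,"wy":0,"wz":0},{"tx":-0.0139,"ty":0.0488,"tz":0,"wx":0,"wy":0,"wz":0},{"tx":-0.0139,"ty":0.0488,"tz":0,"wx":0,"wy":0,"wz":0},{"tx":-0.0139,"ty":0.0488,"tz":0,"wx":0,"wy":0,"wz":0},{"tx":0,"ty":0,"tz":0.025,"wx":0,"wy":0,"wz":0},{"tx":0,"ty":0,"tz":0,"wx":0,"wy":0,"wz":0},{"tx":0,"ty":0,"tz":0,"wx":0,"wy":0,"wz":0}]' &&
python3 - <<'E'
from h import *
c=look("w18",[.6,.4]);held(c);go(.4698,.1905,.068,7.3)
E
```

```text
time: 43.3
position: [0.5147, 0.4908, 0.0572]
eef_rot: [-3.14, 0.001, 0.127]
ft_force: [-0.6, 0.7, -0.3]
finger_gap: 0.0556
time: 44.05
position: [0.5146, 0.4903, 0.0569]
eef_rot: [-3.141, 0.001, 0.127]
ft_force: [-0.6, 0.4, 3.0]
finger_gap: 0.0147
time: 45.55
position: [0.469, 0.1906, 0.1526]
eef_rot: [-3.141, 0.001, 0.129]
ft_force: [1.4, 0.1, -0.9]
finger_gap: 0.0147
held offs x mm [-0.1 -0.1 -0.3 -0.2  0.4]
now [0.4693 0.1909 0.1528] [-179.94   -0.      7.42] q7 -2.17 gap 0.0144 t 45.6 
 wz 0.12 tx 0.0005 ty 0.0004 tz 0.0848
```

```bash

python3 -m jog '[{"tx":0.0002,"ty":-0.0005,"tz":0.015,"wx":0,"wy":0,"wz":0},{"tx":0,"ty":0,"tz":0.013,"wx":0,"wy":0,"wz":0},{"tx":0,"ty":0,"tz":0,"wx":0,"wy":0,"wz":0},{"tx":0,"ty":0,"tz":0,"wx":0,"wy":0,"wz":0},{"tx":0,"ty":0,"tz":0,"wx":0,"wy":0,"wz":0}]' &&
python3 - <<'E'
from h import *
go(.4696,.1905,.0658,7.3)
E
```

```text
time: 46.22
position: [0.4694, 0.1898, 0.1239]
eef_rot: [-3.141, 0.001, 0.127]
ft_force: [-0.5, 0.7, -1.8]
finger_gap: 0.0145
now [0.4694 0.1898 0.1239] [-1.7998e+02  6.0000e-02  7.2800e+00] q7 -2.21 gap 0.0145 t 46.225 
 wz -0.02 tx 0.0003 ty -0.0006 tz 0.0581
```

```bash

python3 -m jog '[{"tx":0.0004,"ty":-0.0008,"tz":0.005,"wx":0,"wy":0,"wz":0},{"tx":0,"ty":0,"tz":0.015,"wx":0,"wy":0,"wz":0},{"tx":0,"ty":0,"tz":0.015,"wx":0,"wy":0,"wz":0},{"tx":0,"ty":0,"tz":0.008,"wx":0,"wy":0,"wz":0},{"tx":0,"ty":0,"tz":0,"wx":0,"wy":0,"wz":0},{"tx":0,"ty":0,"tz":0,"wx":0,"wy":0,"wz":0}]' &&
python3 - <<'E'
from h import *
go(.4696,.1905,.0658,7.3)
E
```

```text
time: 46.98
position: [0.4695, 0.1907, 0.0807]
eef_rot: [-3.141, 0.001, 0.127]
ft_force: [0.3, -0.2, -2.3]
finger_gap: 0.0148
now [0.4695 0.1907 0.0807] [-1.7998e+02  8.0000e-02  7.2900e+00] q7 -2.27 gap 0.0148 t 46.975 
 wz -0.01 tx 0.0001 ty 0.0002 tz 0.0149
```

```bash

python3 -m jog '[{"tx":0,"ty":0.0002,"tz":0.007,"wx":0,"wy":0,"wz":0},{"tx":0,"ty":0,"tz":0.006,"wx":0,"wy":0,"wz":0},{"tx":0,"ty":0,"tz":0.002,"wx":0,"wy":0,"wz":0},{"tx":0,"ty":0,"tz":0,"wx":0,"wy":0,"wz":0},{"tx":0,"ty":0,"tz":0,"wx":0,"wy":0,"wz":0}]' &&
python3 -m jog '[{"tx":0,"ty":0,"tz":0,"wx":0,"wy":0,"wz":0},{"tx":0,"ty":0,"tz":0,"wx":0,"wy":0,"wz":0},{"tx":0,"ty":0,"tz":0,"wx":0,"wy":0,"wz":0},{"tx":0,"ty":0,"tz":-0.04,"wx":0,"wy":0,"wz":0},{"tx":0,"ty":0,"tz":-0.06,"wx":0,"wy":0,"wz":0},{"tx":0,"ty":0,"tz":-0.06,"wx":0,"wy":0,"wz":0},{"tx":0,"ty":0,"tz":0,"wx":0,"wy":0,"wz":0},{"tx":0,"ty":0,"tz":0,"wx":0,"wy":0,"wz":0},{"tx":0,"ty":0,"tz":0,"wx":0,"wy":0,"wz":0}]' 0.3
python3 - <<'E'
from h import *
c=look("w19",[.5,.5]);tubcheck(c,np.array([.4529,.1499,.1285]));go(.6575,.1764,.08,7.36)
p=cloud(c);hsv=cv2.cvtColor(c["pixels"],cv2.COLOR_BGR2HSV)
r=((hsv[...,0]<6)|(hsv[...,0]>174))&(hsv[...,1]>150)&(p[...,2]>.104)&(p[...,2]<.116);g=p[r];print(len(g),len(g) and ((g.min(0)+g.max(0))/2).round(4))
t=camera("top");cv2.imwrite("pics/top2.png",cv2.resize(t["pixels"][60:380,130:480],None,fx=2,fy=1.8))
E
```

```text
time: 47.6
position: [0.4694, 0.1903, 0.0657]
eef_rot: [-3.141, 0.001, 0.127]
ft_force: [0.0, 0.4, -1.8]
finger_gap: 0.0148
time: 48.72
position: [0.4682, 0.1894, 0.2237]
eef_rot: [3.141, 0.006, 0.127]
ft_force: [-0.5, 0.0, 0.1]
finger_gap: 0.0295
seated med [ 31.3 -35.8] 463 [34. 32. 33.] seated ell [ 31.4 -35.7] 463 [34. 32. 33.] 
seated med [22.4 38. ] 442 [84. 82. 87.] seated ell [22.4 38. ] 442 [84. 82. 87.] 
seated med [0.7 0.5] 420 [ 54. 152. 235.] seated ell [1.  0.6] 420 [ 54. 152. 235.] 
seated med [-21.1  38. ] 398 [66. 64. 66.] seated ell [-20.9  38. ] 398 [66. 64. 66.] 
seated med [-20.9 -37.6] 401 [62. 61. 63.] seated ell [-20.7 -37.4] 401 [62. 61. 63.] 
now [0.4682 0.1895 0.2236] [179.98   0.32   7.28] q7 -2.09 gap 0.0302 t 48.775 
 wz -0.08 tx 0.186 ty 0.0372 tz 0.1436
0 0
```

View pics/w19.png

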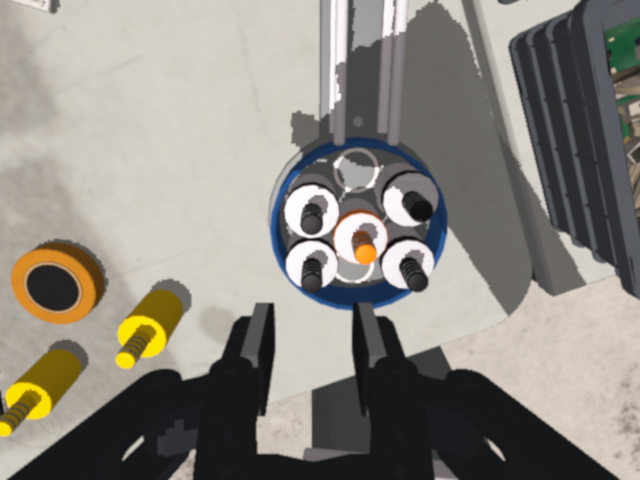

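The wrist view shows five tins in the tub, but the one at place_6, knob at (418,208), was knocked to about (31,-36) mm. That is the announced disturbance. I'll regrip it and put it back.

```bash

python3 -m jog '[{"tx":0.0056,"ty":0.0365,"tz":0,"wx":0,"wy":0.3,"wz":0},{"tx":0.0056,"ty":0.0365,"tz":0,"wx":0,"wy":0,"wz":0},{"tx":0,"ty":0,"tz":0.05,"wx":0,"wy":0,"wz":0},{"tx":0,"ty":0,"tz":0.05,"wx":0,"wy":0,"wz":0},{"tx":0,"ty":0,"tz":0,"wx":0,"wy":0,"wz":0},{"tx":0,"ty":0,"tz":0,"wx":0,"wy":0,"wz":0},{"tx":0,"ty":0,"tz":0,"wx":0,"wy":0,"wz":0}]' 0.3 &&
python3 - <<'E'
from h import *
c=camera("wrist");tubcheck(c,np.array([.4529,.1499,.1285]));go(.4886,.1184,.066,7.3)
E
```

```text
time: 49.7
position: [0.4921, 0.1202, 0.1279]
eef_rot: [-3.141, -0.008, 0.127]
ft_force: [-0.0, 0.4, -1.4]
finger_gap: 0.0295
seated med [ 31.9 -36.6] 922 [48. 47. 49.] seated ell [ 32.1 -36.5] 922 [48. 47. 49.] 
seated med [22.8 37. ] 932 [54. 52. 54.] seated ell [23.1 36.7] 932 [54. 52. 54.] 
seated med [-19.9 -38.3] 786 [51. 51. 53.] seated ell [-19.6 -38.2] 786 [51. 51. 53.] 
now [0.492  0.1201 0.1278] [179.99  -0.45   7.3 ] q7 -2.05 gap 0.0296 t 49.75 
 wz -0.0 tx -0.0036 ty 0.0012 tz 0.0618
```

```bash

python3 -m jog '[{"tx":-0.0034,"ty":0.0012,"tz":0.015,"wx":0,"wy":-0.4,"wz":0},{"tx":0,"ty":0,"tz":0.025,"wx":0,"wy":0,"wz":0},{"tx":0,"ty":0,"tz":0.02,"wx":0,"wy":0,"wz":0},{"tx":0,"ty":0,"tz":0,"wx":0,"wy":0,"wz":0},{"tx":0,"ty":0,"tz":0,"wx":0,"wy":0,"wz":0},{"tx":0,"ty":0,"tz":0,"wx":0,"wy":0,"wz":0}]' 0.3 &&
python3 -m jog '[{"tx":0,"ty":0,"tz":0,"wx":0,"wy":0,"wz":0},{"tx":0,"ty":0,"tz":0,"wx":0,"wy":0,"wz":0},{"tx":0,"ty":0,"tz":0,"wx":0,"wy":0,"wz":0},{"tx":0,"ty":0,"tz":0,"wx":0,"wy":0,"wz":0},{"tx":0,"ty":0,"tz":-0.003,"wx":0,"wy":0,"wz":0},{"tx":0,"ty":0,"tz":0,"wx":0,"wy":0,"wz":0},{"tx":0,"ty":0,"tz":0,"wx":0,"wy":0,"wz":0}]' 1 50 &&
python3 - <<'E'
from h import *
c=camera("wrist");held(c);go(.4796,.1149,.066,7.3)
E
```

```text
time: 50.5
position: [0.4878, 0.118, 0.0664]
eef_rot: [-3.141, 0.002, 0.127]
ft_force: [-0.5, 0.0, 0.1]
finger_gap: 0.0295
time: 51.38
position: [0.4863, 0.1173, 0.068]
eef_rot: [3.141, 0.005, 0.127]
ft_force: [-0.7, 0.3, -0.9]
finger_gap: 0.0143
held offs x mm [ 0.6 -0.1  0.1  0.6  0.7]
now [0.4864 0.1174 0.0681] [180.     0.26   7.27] q7 -2.13 gap 0.0148 t 51.425 
 wz -0.03 tx -0.007 ty 0.0016 tz 0.0021
```

```bash

python3 -m jog '[{"tx":-0.004,"ty":0.0008,"tz":0,"wx":0,"wy":0,"wz":0},{"tx":-0.0035,"ty":0.0008,"tz":0,"wx":0,"wy":0,"wz":0},{"tx":0,"ty":0,"tz":0,"wx":0,"wy":0,"wz":0},{"tx":0,"ty":0,"tz":0,"wx":0,"wy":0,"wz":0},{"tx":0,"ty":0,"tz":0,"wx":0,"wy":0,"wz":0}]' &&
python3 - <<'E'
from h import *
go(.4791,.1149,.0665,7.3)
E
```

```text
time: 52.05
position: [0.4799, 0.1152, 0.0687]
eef_rot: [-3.141, 0.003, 0.127]
ft_force: [0.0, -0.1, -1.5]
finger_gap: 0.0142
now [0.4799 0.1152 0.0687] [-179.99    0.18    7.28] q7 -2.13 gap 0.0142 t 52.05 
 wz -0.02 tx -0.0008 ty 0.0002 tz 0.0022
```

```bash

python3 -m jog '[{"tx":-0.0007,"ty":0.0002,"tz":0.002,"wx":0,"wy":0,"wz":0},{"tx":0,"ty":0,"tz":0,"wx":0,"wy":0,"wz":0},{"tx":0,"ty":0,"tz":0,"wx":0,"wy":0,"wz":0}]' &&
python3 -m jog '[{"tx":0,"ty":0,"tz":0,"wx":0,"wy":0,"wz":0},{"tx":0,"ty":0,"tz":0,"wx":0,"wy":0,"wz":0},{"tx":0,"ty":0,"tz":0,"wx":0,"wy":0,"wz":0},{"tx":0,"ty":0,"tz":-0.04,"wx":0,"wy":0,"wz":0},{"tx":0,"ty":0,"tz":-0.06,"wx":0,"wy":0,"wz":0},{"tx":0,"ty":0,"tz":-0.06,"wx":0,"wy":0,"wz":0},{"tx":0,"ty":0,"tz":0,"wx":0,"wy":0,"wz":0},{"tx":0,"ty":0,"tz":0,"wx":0,"wy":0,"wz":0},{"tx":0,"ty":0,"tz":0,"wx":0,"wy":0,"wz":0}]' 0.3
python3 - <<'E'
from h import *
c=look("w20",[.5,.5]);tubcheck(c,np.array([.4529,.1499,.1285]));go(.6575,.1764,.08,7.3)
E
```

```text
time: 52.42
position: [0.479, 0.1148, 0.0665]
eef_rot: [-3.142, 0.004, 0.127]
ft_force: [-0.2, -0.2, -0.8]
finger_gap: 0.0145
time: 53.55
position: [0.4781, 0.1143, 0.2247]
eef_rot: [-3.142, 0.007, 0.127]
ft_force: [0.4, -0.5, 0.7]
finger_gap: 0.0301
seated med [22.4 37.1] 450 [76. 74. 78.] seated ell [22.5 36.9] 450 [76. 74. 78.] 
seated med [ 22.4 -38.7] 434 [85. 84. 88.] seated ell [ 22.5 -38.6] 434 [85. 84. 88.] 
seated med [ 0.9 -0.5] 419 [ 67. 165. 236.] seated ell [ 0.9 -0.5] 419 [ 67. 165. 236.] 
seated med [-21.3  37.2] 402 [72. 71. 74.] seated ell [-21.   36.9] 402 [72. 71. 74.] 
seated med [-20.7 -38.4] 392 [69. 65. 67.] seated ell [-20.5 -38.3] 392 [69. 65. 67.] 
now [0.4782 0.1144 0.2247] [-179.99    0.42    7.29] q7 -1.91 gap 0.0298 t 53.6 
 wz -0.01 tx 0.1858 ty -0.0387 tz 0.1447
```

All five tins are on their circles, within about 1.5 mm. Now I return to the lock grip.

```bash

python3 -m jog '[{"tx":0.0465,"ty":-0.0097,"tz":0,"wx":0,"wy":0.3,"wz":0},{"tx":0.0465,"ty":-0.0097,"tz":0,"wx":0,"wy":0,"wz":0},{"tx":0.0465,"ty":-0.0097,"tz":0,"wx":0,"wy":0,"wz":0},{"tx":0.0465,"ty":-0.0097,"tz":0,"wx":0,"wy":0,"wz":0},{"tx":0,"ty":0,"tz":0.05,"wx":0,"wy":0,"wz":0},{"tx":0,"ty":0,"tz":0.04,"wx":0,"wy":0,"wz":0},{"tx":0,"ty":0,"tz":0,"wx":0,"wy":0,"wz":0},{"tx":0,"ty":0,"tz":0,"wx":0,"wy":0,"wz":0},{"tx":0,"ty":0,"tz":0,"wx":0,"wy":0,"wz":0}]' -0.2 &&
python3 - <<'E'
from h import *
go(.6575,.1764,.078,7.3)
c=camera("wrist");p=cloud(c);hsv=cv2.cvtColor(c["pixels"],cv2.COLOR_BGR2HSV)
r=((hsv[...,0]<6)|(hsv[...,0]>174))&(hsv[...,1]>150)&(p[...,2]>.106)&(p[...,2]<.114)&(np.hypot(p[...,0]-.657,p[...,1]-.176)<.04);g=p[r];print(len(g),len(g) and ((np.percentile(g,2,0)+np.percentile(g,98,0))/2).round(4))
E
```

```text
time: 54.72
position: [0.6607, 0.1779, 0.1393]
eef_rot: [-3.141, -0.006, 0.127]
ft_force: [-0.8, 0.4, 0.8]
finger_gap: 0.0511
now [0.6607 0.1779 0.1393] [-179.95   -0.33    7.28] q7 -2.12 gap 0.0511 t 54.725 
 wz -0.02 tx -0.0034 ty 0.001 tz 0.0613
1716 [0.6581 0.1762 0.1087]
```

```bash

python3 -m jog '[{"tx":-0.0026,"ty":0.001,"tz":0.02,"wx":0,"wy":-0.3,"wz":0},{"tx":0,"ty":0,"tz":0.025,"wx":0,"wy":0,"wz":0},{"tx":0,"ty":0,"tz":0.016,"wx":0,"wy":0,"wz":0},{"tx":0,"ty":0,"tz":0,"wx":0,"wy":0,"wz":0},{"tx":0,"ty":0,"tz":0,"wx":0,"wy":0,"wz":0},{"tx":0,"ty":0,"tz":0,"wx":0,"wy":0,"wz":0}]' &&
python3 -m jog '[{"tx":0,"ty":0,"tz":0,"wx":0,"wy":0,"wz":0},{"tx":0,"ty":0,"tz":0,"wx":0,"wy":0,"wz":0},{"tx":0,"ty":0,"tz":0,"wx":0,"wy":0,"wz":0},{"tx":0,"ty":0,"tz":0,"wx":0,"wy":0,"wz":0},{"tx":0,"ty":0,"tz":0,"wx":0,"wy":0,"wz":0},{"tx":0,"ty":0,"tz":0,"wx":0,"wy":0,"wz":0}]' 1 50 &&
python3 - <<'E'
from h import *
go(.546,.162,.078,7.3);print(read_state()["ft_force"])
E
```

```text
time: 55.52
position: [0.6575, 0.1762, 0.0768]
eef_rot: [-3.141, 0.002, 0.127]
ft_force: [0.3, 0.4, -0.1]
finger_gap: 0.0511
time: 56.28
position: [0.6571, 0.1762, 0.0764]
eef_rot: [-3.141, 0.003, 0.127]
ft_force: [-1.0, 1.1, 5.4]
finger_gap: 0.0175
now [0.6571 0.1762 0.0764] [-1.7997e+02  1.4000e-01  7.2900e+00] q7 -2.15 gap 0.0175 t 56.275 
 wz -0.01 tx -0.112 ty -0.0001 tz -0.0016
[-1.02799261  1.10870843  5.41499352]
```

```bash

python3 -m jog '[{"tx":-0.006,"ty":0,"tz":0,"wx":0,"wy":0,"wz":0},{"tx":-0.01,"ty":0,"tz":0,"wx":0,"wy":0,"wz":0},{"tx":-0.01,"ty":0,"tz":0,"wx":0,"wy":0,"wz":0},{"tx":-0.01,"ty":0,"tz":0,"wx":0,"wy":0,"wz":0},{"tx":-0.01,"ty":0,"tz":0,"wx":0,"wy":0,"wz":0},{"tx":-0.01,"ty":0,"tz":0,"wx":0,"wy":0,"wz":0},{"tx":0,"ty":0,"tz":0,"wx":0,"wy":0,"wz":0},{"tx":0,"ty":0,"tz":0,"wx":0,"wy":0,"wz":0}]' && python3 -m jog '[{"tx":-0.01,"ty":0,"tz":0,"wx":0,"wy":0,"wz":0},{"tx":-0.01,"ty":0,"tz":0,"wx":0,"wy":0,"wz":0},{"tx":-0.01,"ty":0,"tz":0,"wx":0,"wy":0,"wz":0},{"tx":-0.01,"ty":0,"tz":0,"wx":0,"wy":0,"wz":0},{"tx":-0.008,"ty":0,"tz":0,"wx":0,"wy":0,"wz":0},{"tx":0,"ty":0,"tz":0,"wx":0,"wy":0,"wz":0},{"tx":0,"ty":0,"tz":0,"wx":0,"wy":0,"wz":0}]'
python3 - <<'E'
from h import *
go(.546,.162,.077,7.3);print(read_state()["ft_force"])
E
```

```text
time: 57.28
position: [0.5993, 0.1688, 0.0763]
eef_rot: [3.141, 0.006, 0.128]
ft_force: [-1.4, 1.5, 8.0]
finger_gap: 0.0172
time: 58.15
position: [0.5518, 0.1627, 0.0763]
eef_rot: [3.141, 0.006, 0.127]
ft_force: [-1.4, 1.4, 8.4]
finger_gap: 0.0174
now [0.5518 0.1627 0.0763] [179.99   0.32   7.3 ] q7 -2.2 gap 0.0174 t 58.15 
 wz -0.0 tx -0.0059 ty -0.0 tz -0.0007
[-1.43982554  1.42958256  8.36861715]
```

```bash

python3 -m jog '[{"tx":-0.003,"ty":0,"tz":0,"wx":0,"wy":0,"wz":0},{"tx":-0.003,"ty":0,"tz":0,"wx":0,"wy":0,"wz":0},{"tx":0,"ty":0,"tz":0,"wx":0,"wy":0,"wz":0},{"tx":0,"ty":0,"tz":0,"wx":0,"wy":0,"wz":0}]' && python3 -m jog '[{"tx":-0.002,"ty":0,"tz":0,"wx":0,"wy":0,"wz":0},{"tx":-0.002,"ty":0,"tz":0,"wx":0,"wy":0,"wz":0},{"tx":0,"ty":0,"tz":0,"wx":0,"wy":0,"wz":0},{"tx":0,"ty":0,"tz":0,"wx":0,"wy":0,"wz":0}]'
python3 - <<'E'
from h import *
go(.546,.162,.077,7.3);print(read_state()["ft_force"])
E
```

```text
time: 58.65
position: [0.5468, 0.1621, 0.0763]
eef_rot: [-3.141, 0.004, 0.127]
ft_force: [0.8, 3.4, 6.3]
finger_gap: 0.0173
time: 59.15
position: [0.546, 0.162, 0.0764]
eef_rot: [-3.139, -0.002, 0.127]
ft_force: [8.4, 5.1, -0.7]
finger_gap: 0.0173
now [0.546  0.162  0.0764] [-1.7986e+02 -1.4000e-01  7.2700e+00] q7 -2.21 gap 0.0173 t 59.15 
 wz -0.03 tx 0.0 ty 0.0 tz -0.0006
[ 8.3618154   5.0938517  -0.72154863]
```

```bash

python3 -m jog '[{"tx":-0.002,"ty":0,"tz":0,"wx":0,"wy":0,"wz":0},{"tx":0,"ty":0,"tz":0,"wx":0,"wy":0,"wz":0},{"tx":0,"ty":0,"tz":0,"wx":0,"wy":0,"wz":0}]' && python3 -m jog '[{"tx":0,"ty":0,"tz":0,"wx":0,"wy":0,"wz":0},{"tx":0,"ty":0,"tz":0,"wx":0,"wy":0,"wz":0},{"tx":0,"ty":0,"tz":0,"wx":0,"wy":0,"wz":0},{"tx":0,"ty":0,"tz":0,"wx":0,"wy":0,"wz":0},{"tx":0,"ty":0,"tz":-0.03,"wx":0,"wy":0,"wz":0},{"tx":0,"ty":0,"tz":-0.06,"wx":0,"wy":0,"wz":0},{"tx":0,"ty":0,"tz":-0.06,"wx":0,"wy":0,"wz":0},{"tx":0,"ty":0,"tz":-0.03,"wx":0,"wy":0,"wz":0},{"tx":0,"ty":0,"tz":0,"wx":0,"wy":0,"wz":0},{"tx":0,"ty":0,"tz":0,"wx":0,"wy":0,"wz":0},{"tx":0,"ty":0,"tz":0,"wx":0,"wy":0,"wz":0}]' -0.2
python3 - <<'E'
from h import *
b=np.array([.4529,.1499,.1285])
c=look("w21",[.5,.5]);tubcheck(c,b)
p=cloud(c);hsv=cv2.cvtColor(c["pixels"],cv2.COLOR_BGR2HSV)
r=((hsv[...,0]<6)|(hsv[...,0]>174))&(hsv[...,1]>150)&(p[...,2]>.106)&(p[...,2]<.114);g=p[r];m=(np.percentile(g,2,0)+np.percentile(g,98,0))/2;print(m,"lock",np.linalg.norm(m[:2]-b[:2])-.094)
E
```

```text
time: 59.52
position: [0.546, 0.162, 0.0764]
eef_rot: [-3.138, -0.006, 0.126]
ft_force: [13.4, 7.1, -4.5]
finger_gap: 0.0171
time: 60.9
position: [0.541, 0.1603, 0.254]
eef_rot: [3.141, 0.007, 0.127]
ft_force: [-0.3, 0.6, 1.2]
finger_gap: 0.0513
seated med [22.7 37.6] 318 [72. 71. 74.] seated ell [23.  37.5] 318 [72. 71. 74.] 
seated med [ 22.9 -38.3] 317 [63. 62. 65.] seated ell [ 23.1 -38.2] 317 [63. 62. 65.] 
seated med [1.3 0. ] 299 [ 51. 147. 231.] seated ell [1.5 0. ] 299 [ 51. 147. 231.] 
seated med [-20.6  37.5] 291 [64. 62. 64.] seated ell [-20.5  37.5] 291 [64. 62. 64.] 
seated med [-20.2 -38. ] 293 [62. 62. 64.] seated ell [-20.1 -37.9] 293 [62. 62. 64.] 
[0.54669431 0.16181605 0.10895902] lock 0.0005482135202200256
```

View pics/w21.png

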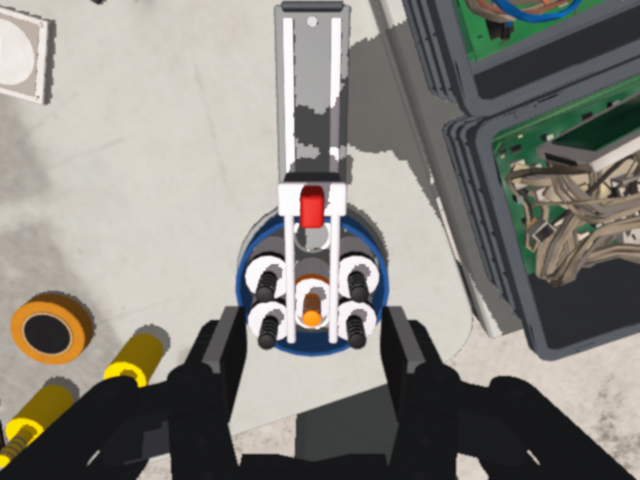

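The lock is home with its prongs in the lanes between the knobs, all five tins stand on their circles, and the robot is clear. I'm handing in.

```bash
python3 -c "
from cell import *
print(finish_job())"
```

```text
the job is handed in; nothing more can be done
None
```

The job is done and handed in at about 61 s on the robot's clock. I pulled the lock out to its stop and stood the orange tin on the middle circle. The four black tins present went on places 2, 3, 5 and 6. Then I pushed the lock home, let go and backed the robot clear.

- **First grasp missed:** my first try at the orange tin closed above its knob. The real fingertips sit about 30 mm farther back than the description says, so I worked to the measured position after that. My first setting of that tin was about 2 mm off, so I regripped and re-centred it.
- **Tin knocked aside:** the tin on place 6 was knocked about 9 mm while in the tub. I put it back before closing the lock.
- **Last check, tins:** all five stood upright. Measured offsets from their circles were at most 1.9 mm; most of that was a shared shift of about 1 mm along the carrier's x, which I put down to camera calibration.
- **Last check, lock:** it moved 112 mm and met a firm stop at 13 N. The camera put it at 0.5 mm, which is within its error.
- **Tape roll and hard drive:** I did not touch either one, but I did not measure their final positions.

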